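# Aim the vanity mirror and lock it

## Task

Turn the vanity mirror by its small winged knob until its needle lies right across the middle of the round stud (not the bar-shaped one), with the lever still in its first notch; then throw the lever over into the notch marked by the raised pip, so the aim is kept. Do not touch the mirror or its needle, and leave the lipsticks, the palette and the comb standing or lying where they are.

Things in the scene. Friction and masses are not known exactly. Their poses are not given: they have to be found in the camera images.
- base: fixed white base plate of the mirror, 205 x 392 x 20 mm, on the glass top (z = 0). Origin on the glass top under the mirror's upright turning axis; x away from the robot at yaw 0; covers x -62..+142, y -180..+212 mm. Knob at x 30, y -140; lever pivot at x 0, y +150; a straight groove with two studs runs along y at x 105 mm
- mirror: round mirror, 110 mm across, 10 mm thick, top 175 mm above the glass top, on a stem and a foot 68 mm across. Origin on its upright turning axis, 20 mm above the glass top; x along the needle. Moves only through the knob, by gears: 1 rad per 4.5 rad of knob, the same way round, at most 0.8 rad either side of the base's x. Must not be touched
- mirror_axis (a point): point on the mirror's turning axis at needle height, 39 mm above the glass top
- needle_tip (a point): tip of the dark steel needle, a thin straight blade 4 to 7 mm wide and 3 mm thick that reaches 136 mm from the turning axis and passes 4 mm over the tops of the studs, 36 to 39 mm above the glass top. x axis along the needle outward, z up
- round_stud: the mark to aim at: round domed steel stud, 24 mm across, 12 mm high, fixed in the groove on the base's top. Origin at the centre of its underside (20 mm above the glass top), 45 to 75 mm to one side or the other of the base's middle line
- bar_stud: the other stud, not to be aimed at: straight steel bar 32 mm long (across the groove), 6 mm wide, 10 mm high, fixed on the other side of the groove
- knob_grip (a point): middle of the knob's wing, 56 mm above the glass top: a bar 36 mm long (x axis), 12 mm thick (y axis), from 32 to 62 mm above the glass top, on a disc 42 mm across. Turns about its upright axis, stiffly (0.06 N m), stays where left, needs several grasps. Up to 0.24 rad of play before the needle follows, again at each change of direction; its state at the start is unknown
- lever (a joint): lock lever's angle in rad: 0 in the first (free) notch, where it starts; 0.95 in the notch with the raised pip (locked). Grows anticlockwise from above. A spring detent pulls it into the nearer notch; the hump between lies at 0.475 and takes about 4 N at the post
- lever_post (a point): on the axis of the lever's upright round brass post, 13 mm across, from 34 to 70 mm above the glass top, to pinch or push; this point is 58 mm above the glass top, 60 mm from the pivot. x axis along the lever outward. The flat lever arm below is 10 mm wide, at 32 to 38 mm
- lever_pivot (a point): point on the lever's upright pivot axis, at the height of lever_post
- lipstick_a: bystander: slim gold aluminium lipstick tube standing, 21 mm across, 78 mm high, beyond the knob side of the base; origin at its underside
- lipstick_b: bystander: a second such tube beside it
- palette: bystander: closed black clamshell palette 85 x 85 x 16 mm with a press-button latch, lying beyond the lever side; origin at its underside
- comb: bystander: tortoiseshell acetate comb 170 x 36 x 5 mm lying past the far edge of the base; origin at its underside

How it is judged:
By the outcome, as a careful person would: the job done as asked, in the order asked, and still so for the second after the job is handed in, with the robot touching nothing.
It also fails if it takes over 72 s, if anything falls off the work surface, if the arm or the gripper's body presses on something with over 40 N, if the wrist force passes 120 N, or if a joint passes its speed limit or range.

## Robot

A 6-joint arm with a two-finger parallel gripper is mounted at the origin on the work surface. World frame = base frame: x ahead of the robot, y to its left, z up, the work surface at z = 0. Lengths are in m, angles in degrees, forces in N, time in s.
With the tool pointing down it reaches from about 0.35 to 0.875 m from the base axis. Payload 4.2 kg.
Tool frame: the origin (TCP) lies on the mounting face of the last link; the fingertips stand 182 mm ahead of it and the grasp point (between the pads) lies 164 mm ahead of it (r.tcp_to_grasp is the distance from the TCP to the grasp point, in m); z points along the fingers, y is the line along which they close (so a half turn about z gives the same grasp; the last joint's range is limited). The gripper opens to 87 mm and grips with 3 to 60 N. Pads are 19 mm wide; open, the fingers measure 117 mm over their backs; the gripper's body (75 mm by 190 mm) begins 51 mm behind the grasp point.
Start: joints at [85.692, 22.042, 0.453, 0, -68.411, -14.817], TCP at [0.205, 0.59, 0.405] pointing down, gripper open.
Joint ranges: [-179.83, 179.83], [-69.29, 118.12], [-61.27, 80.66], [-181.25, 117.63], [-171.15, -9.14], [-177.46, 177.46]. Speed limits (degrees/s): [159.86, 159.86, 180, 180, 180, 180].

## Interface

Orientations are given as a 3x3 rotation matrix whose columns are the frame's x, y, z axes.
In Python, from station import sense, eyes, r gives the robot as it stands.
- The arm moves only by the tool jog_arm, never from a script. Its argument "increments" is a list of rows, each a list of 4 numbers: the shift along the tool's x, y, z normalised to -1 to 1, where 1 is 0.02 m, then the turn about the tool's z normalised to -1 to 1, where 1 is 0.08 rad. A call has 1 to 10 rows; each row shifts and turns the commanded pose from where the row before left it, along the tool's axes as they then stand; what a row does not reach is not made up. A row lasts 1/10 s, in which the tool goes at most 50 mm and 8.59 degrees, less where a joint would pass 70% of its speed; a pose out of reach is approached as far as the arm can. A call with a number of a shift or a turn outside -1 to 1 is refused whole. A call with a gripper value outside its range is refused whole. "grip" is the finger opening in mm, from 0 to 87, set as the call begins (left out, the last holds). The fingers move at their own pace and stop on an object; the grip force is fixed at half the most. Time passes only in rows, so rows that do not move let the fingers close. It gives the time, the measured TCP pose, the force, the opening and the grip force at its end, in the units of the state.
- sense(): the state, without advancing time (a new reading comes with each control period).
- eyes.capture(name): name is "scene" or "top" or "wrist"; returns the picture (400x640x3 uint8, blue, green, red); there is no depth.
- eyes.get_calibration(name): a dict with "camera_matrix" (3x3 intrinsics, pixels), "k1" (the pictures are not rectified: a ray, as slopes to the right and down, at radius r is drawn at 1 + k1 r^2 times it, then the intrinsics apply), "R" (3x3) and "t" (3): a world point X has camera coordinates R X + t; the wrist camera has in their place "T_tool_cam" (4x4, takes a point from camera to tool coordinates, whose origin is the TCP and whose axes are the flange's). Camera axes: x right, y down, z forward; pixel columns grow to the right and rows downward; lengths in m; the calibration is good to about 2 mm. A picture is of the moment at which its call begins: read the wrist's pose just before it. get_calibration takes no time and is no camera call.
- r.finish_job(): hands the job in; it is judged then, once.
Trained networks look in the newest picture that a camera, given by its name, has taken for a name from the list of things; names that differ only in an ending like _2 or _b are one class to them, and where a whole thing is asked for, a point or a joint stands for the part that bears it (a point fixed in the world has none). Each returns a list of dicts, best first, with "conf" (0 to 1); they miss things now and then, are a little off and sometimes report something else, mostly with a low value. They report only what shows in the picture. A call takes as long as a camera call.
- eyes.spot_in(camera, name): "centre" ([x, y, z] in m, in world coordinates, good to about 4 mm: the middle of the surface that is visible of it).
- eyes.outline_of(camera, name): "mask" (400x640 bool, what is visible of it).
The state is a dict: "time_s": time; "joints": joint angles; "joint_velocities": joint speeds; "effort": joint torques, N m; "tcp_pos": TCP position; "ee_rot": TCP orientation; "wrist_force": force on the tool from outside, world axes, zero at the start; "moment": the same for the moment, N m; "gripper_width": opening from 0.0 (shut) to 1.0 (fully open); "gripper_force": force on a finger pad.
Only numpy, scipy, OpenCV 4.12 (cv2) and the standard library are available. Lean on these libraries where they do the work, as an engineer would, in place of code of your own. Each camera call takes 0.05 s, during which the arm holds its last target. There are 200 camera calls.

## Working session

There is one attempt and no reset: what is moved stays moved. The work goes in short steps, Python scripts to look and compute and a tool call to move; the robot and the scene stay as the last step left them, time stands still between calls to the robot, and variables do not carry over. Pictures are saved under pics/ and viewed, at most 10 in all, crops included, and the job is handed in when it is done.

Besides the shell and the picture viewer there is one more tool, called by a JSON object that holds its "api" and its "payload". jog_arm: Moves the arm, as the interface text tells. Its arguments: {"type":"object","properties":{"increments":{"type":"array"},"grip":{"type":"number"}},"required":["increments"]}

```bash
mkdir -p pics; ls; python3 - <<'E'
from station import sense, eyes, r
import cv2, numpy as np
s=sense(); print(s['time_s'],s['tcp_pos'],np.round(s['ee_rot'],3).tolist(),r.tcp_to_grasp)
ims=[eyes.capture(c) for c in('scene','top')]
cv2.imwrite('pics/a.png',ims[0]);cv2.imwrite('pics/b.png',ims[1])
for c in('scene','top'):
  k=eyes.get_calibration(c);print(c,np.round(k['camera_matrix'],1).tolist(),k['k1'],np.round(k['R'],3).tolist(),np.round(k['t'],3).tolist())
  for n in('base','mirror','needle_tip','round_stud','bar_stud','knob_grip','lever_post','lipstick_a','palette','comb'):
    print(n,[(np.round(d['centre'],3).tolist(),round(d['conf'],2)) for d in eyes.spot_in(c,n)][:3])
E
```

```text
pics
0.0 [0.20467424 0.59033111 0.40366042] [[0.945, -0.328, -0.001], [-0.328, -0.945, -0.002], [0.0, 0.002, -1.0]] 0.1635
scene [[436.1, 0.0, 317.9], [0.0, 436.1, 197.4], [0.0, 0.0, 1.0]] 0.0036382521048277353 [[0.404, 0.915, -0.005], [0.518, -0.233, -0.823], [-0.755, 0.33, -0.567]] [-0.24, -0.221, 1.444]
base [([0.526, 0.061, 0.019], 0.96), ([0.572, -0.196, 0.04], 0.63), ([0.481, 0.065, 0.108], 0.5)]
mirror [([0.484, 0.058, 0.108], 0.84)]
needle_tip [([0.484, 0.065, 0.106], 0.66)]
round_stud [([0.482, 0.062, 0.108], 0.73), ([0.6, 0.015, 0.031], 0.52)]
bar_stud [([0.566, 0.158, 0.026], 0.49), ([0.488, 0.201, 0.04], 0.29)]
knob_grip [([0.538, -0.077, 0.045], 0.74)]
lever_post [([0.528, 0.06, 0.022], 0.48), ([0.483, 0.2, 0.044], 0.44)]
lipstick_a [([0.521, -0.203, 0.061], 0.72), ([0.574, -0.198, 0.043], 0.56), ([0.603, 0.016, 0.028], 0.33)]
palette [([0.458, 0.356, 0.014], 0.72)]
comb [([0.691, 0.09, 0.004], 0.64)]
top [[514.0, 0.0, 327.0], [0.0, 514.0, 190.3], [0.0, 0.0, 1.0]] -0.054778750225820315 [[-0.011, -1.0, -0.007], [-0.973, 0.012, -0.232], [0.232, 0.005, -0.973]] [0.045, 0.562, 1.167]
base [([0.504, 0.089, 0.023], 0.75)]
mirror [([0.472, 0.072, 0.038], 0.92)]
needle_tip [([0.469, 0.066, 0.038], 0.58)]
round_stud []
bar_stud [([0.504, 0.09, 0.022], 0.46)]
knob_grip [([0.533, -0.062, 0.033], 0.48)]
lever_post [([0.469, 0.207, 0.046], 0.44)]
lipstick_a [([0.507, -0.189, 0.074], 0.53)]
palette [([0.44, 0.371, 0.015], 0.56)]
comb [([0.696, 0.098, -0.001], 0.87)]
```

View pics/b.png

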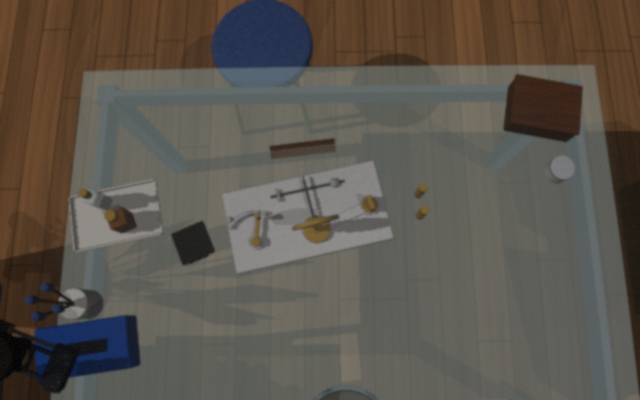

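View pics/a.png

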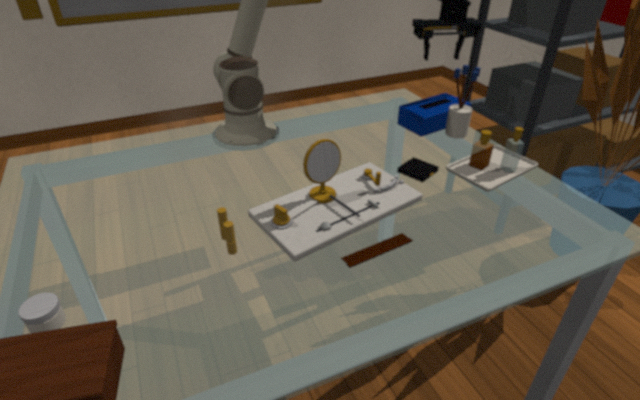

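The top view shows the base around (307,217), the needle running from (317,228) up to (308,178), studs near (279,195) and (337,183), and the knob at (370,204). The scene view shows the knob at (281,214), the mirror at (322,162) and the lever at (374,178). I'll enlarge both.

```bash
python3 - <<'E'
import cv2,numpy as np
a=cv2.imread('pics/b.png')[150:280,210:400];b=cv2.imread('pics/a.png')[130:265,240:430]
f=lambda x:cv2.convertScaleAbs(cv2.resize(x,(760,int(x.shape[0]*4)),interpolation=cv2.INTER_CUBIC),alpha=1.5)
cv2.imwrite('pics/c.png',f(a));cv2.imwrite('pics/d.png',f(b))
E
```

```text
(no output)
```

View pics/c.png

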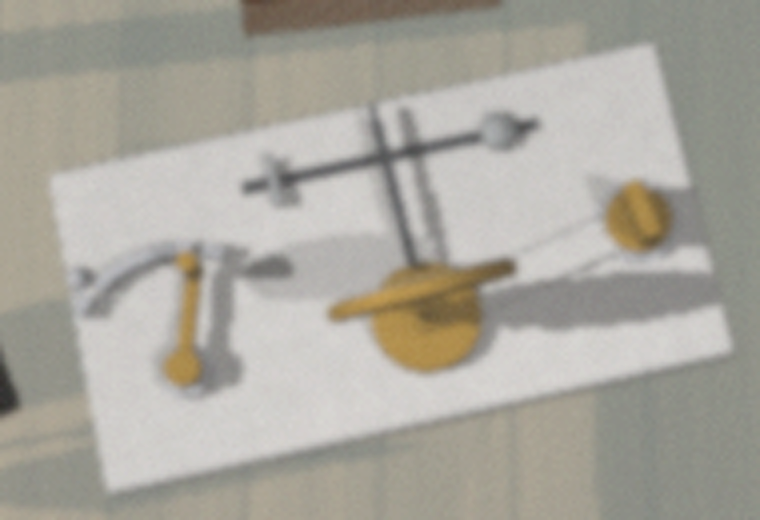

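View pics/d.png

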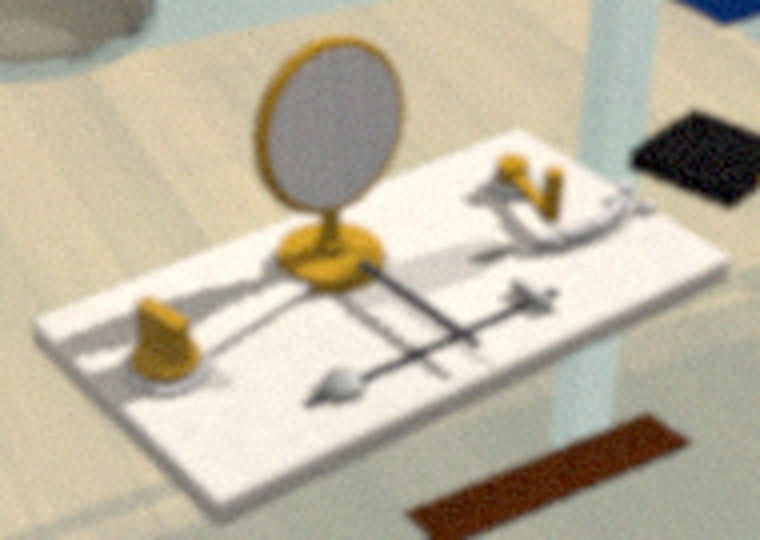

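The crops show the round stud at (500,130) in the top crop, on the knob side, and the bar stud at (280,180) on the lever side. The needle lies between them, tip near (375,108). The lever pivot is at (183,366) and the post at (188,262). The pip notch is at the left end of the arc, near (85,285). Next I'll fit the base pose.

```bash
cat > h.py <<'E'
import numpy as np, cv2
from scipy.optimize import least_squares
from station import sense, eyes, r
def proj(k,X,R=None,t=None):
    R=k['R'] if R is None else R; t=k['t'] if t is None else t
    c=np.atleast_2d(X)@np.array(R).T+np.array(t); s=c[:,:2]/c[:,2:]
    s=s*(1+k['k1']*(s**2).sum(1,keepdims=True)); K=np.array(k['camera_matrix'])
    return s*[K[0,0],K[1,1]]+K[:2,2]
def ray(k,px,z,R=None,t=None):
    f=lambda p: proj(k,[p[0],p[1],z],R,t)[0]-px
    return least_squares(f,[.5,.1]).x
def wristRt(s):
    T=np.array(eyes.get_calibration('wrist')['T_tool_cam']); B=np.eye(4); B[:3,:3]=s['ee_rot'];B[:3,3]=s['tcp_pos']
    M=np.linalg.inv(B@T); return M[:3,:3],M[:3,3]
def b2w(p,q):
    q=np.atleast_2d(q);c,s=np.cos(p[2]),np.sin(p[2])
    return np.c_[q[:,:2]@np.array([[c,s],[-s,c]])+p[:2],q[:,2]]
E
python3 - <<'E'
from h import *
kt,ks=eyes.get_calibration('top'),eyes.get_calibration('scene')
Q=np.array([[.142,.212,.02],[.142,-.18,.02],[-.062,-.18,.02],[-.062,.212,.02]])
PT=np.array([[52,178],[655,44],[732,350],[107,490]])/4+[210,150]
PS=np.array([[728,262],[222,505],[37,328],[518,130]])/4+[240,130]
for w in((1,1),(1,0),(0,1)):
  f=lambda p:np.r_[w[0]*(proj(kt,b2w(p,Q))-PT).ravel(),w[1]*(proj(ks,b2w(p,Q))-PS).ravel()]
  o=least_squares(f,[.48,.07,.2]);print(w,o.x,np.round(o.fun,1))
  if w==(1,1):P=o.x
def inb(w):
  c,s=np.cos(P[2]),np.sin(P[2]);d=np.array(w)-P[:2];return np.round([c*d[0]+s*d[1],-s*d[0]+c*d[1]],4)
for n,u,z in[('round',(500,131),.030),('bar',(281,180),.03),('tip',(375,105),.039),('post',(188,260),.07),('pivot',(183,366),.045),('knob',(638,213),.062),('pip',(82,277),.03)]:
  w=ray(kt,np.array(u)/4+[210,150],z);print('top',n,w.round(4),inb(w))
for n,u,z in[('round',(340,383),.028),('bar',(532,297),.028),('tip',(475,342),.038),('post',(553,172),.07),('knob',(163,312),.062),('pip',(635,200),.03)]:
  w=ray(ks,np.array(u)/4+[240,130],z);print('scene',n,w.round(4),inb(w))
print(b2w(P,[[.03,-.14,0],[0,.15,0]]))
print(eyes.get_calibration('wrist'))
E
```

```text
(1, 1) [0.4778597  0.06451171 0.21649225] [-1.6 -2.1 -0.1 -2.9  1.2 -1.3 -0.2  0.2  1.4 -3.  -1.4 -1.4 -2.2 -3.3
 -0.2 -2.2]
(1, 0) [0.47404365 0.06444302 0.20979516] [-1.4 -1.2  0.5 -1.1  1.3  0.7 -0.4  1.3  0.  -0.  -0.  -0.  -0.  -0.
 -0.  -0. ]
(0, 1) [0.48577786 0.06238885 0.22454889] [-0.  -0.   0.  -0.   0.  -0.   0.  -0.   2.3 -1.7 -0.2  1.4 -2.1 -0.9
  0.  -1. ]
top round [0.5897 0.0181] [ 0.0993 -0.0694]
top bar [0.5603 0.1537] [0.0996 0.0694]
top tip [0.605  0.0951] [0.1307 0.0026]
top post [0.5031 0.2044] [0.0547 0.1312]
top pivot [0.4435 0.2098] [-0.0024  0.1492]
top knob [ 0.53   -0.0633] [ 0.0234 -0.136 ]
top pip [0.5009 0.275 ] [0.0677 0.2007]
scene round [0.6017 0.0148] [ 0.1102 -0.0752]
scene bar [0.5732 0.1545] [0.1124 0.0674]
scene tip [0.6104 0.0953] [0.1361 0.0016]
scene post [0.512  0.2012] [0.0627 0.1261]
scene knob [ 0.5418 -0.0672] [ 0.0342 -0.1424]
scene pip [0.5083 0.2679] [0.0734 0.1921]
[[ 0.53723212 -0.06577611  0.        ]
 [ 0.44563894  0.21101025  0.        ]]
{'camera_matrix': array([[312.96244119,   0.        , 320.6763292 ],
       [  0.        , 312.96244119, 198.94876147],
       [  0.        ,   0.        ,   1.        ]]), 'k1': -0.05526222636667751, 'T_tool_cam': array([[ 5.15376644e-04, -9.52777794e-01, -3.03667925e-01,
         8.30332400e-02],
       [ 9.99998455e-01, -1.93632417e-05,  1.75792262e-03,
         2.46694692e-04],
       [-1.68078963e-03, -3.03668362e-01,  9.52776312e-01,
         1.96014708e-02],
       [ 0.00000000e+00,  0.00000000e+00,  0.00000000e+00,
         1.00000000e+00]])}
```

{"api": "jog_arm", "payload": {"increments": [[1,0.97,0,0],[1,0.97,0,0],[1,0.97,0,0],[1,0.97,0,0],[1,0.97,0,0],[1,0.97,0,0],[1,0.97,0,0],[1,0.97,0,0],[1,0.97,0,0],[1,0.97,0,0]]}}

```text
time_s: 2.1
tcp_pos: [0.3305, 0.3406, 0.405]
ee_rot: [[0.945, -0.327, 0.0], [-0.327, -0.945, 0.0], [0.0, -0.001, -1.0]]
wrist_force: [0.9, -0.0, 0.7]
gripper_width: 1.002
gripper_force: 0.0
```

{"api": "jog_arm", "payload": {"increments": [[1,0.97,0,0],[1,0.97,0,0],[1,0.97,0,0],[1,0.97,0,0],[1,0.97,0,0],[1,0.97,0,0],[1,0.97,0,0],[1,0.97,0,0],[1,0.97,0,0],[1,0.97,0,0]]}}

```text
time_s: 3.1
tcp_pos: [0.4559, 0.0917, 0.405]
ee_rot: [[0.945, -0.327, 0.001], [-0.327, -0.945, 0.0], [0.0, -0.0, -1.0]]
wrist_force: [-0.0, -0.1, 0.1]
gripper_width: 0.999
gripper_force: 0.0
```

{"api": "jog_arm", "payload": {"increments": [[0,0,0,0],[0,0,0,0]]}}

```text
time_s: 3.3
tcp_pos: [0.4556, 0.0924, 0.4048]
ee_rot: [[0.944, -0.329, -0.0], [-0.329, -0.944, 0.0], [-0.0, -0.0, -1.0]]
wrist_force: [-0.2, -0.1, -0.7]
gripper_width: 1.004
gripper_force: 0.0
```

```bash
python3 - <<'E'
from h import *
s=sense();print(s['time_s'],s['tcp_pos'],np.round(s['ee_rot'],3).tolist(),s['joints'])
im=eyes.capture('wrist');cv2.imwrite('pics/w1.png',im)
cv2.imwrite('pics/w1v.png',cv2.convertScaleAbs(cv2.resize(im,(800,500),interpolation=cv2.INTER_CUBIC),alpha=1.5))
E
```

```text
3.3 [0.4556172  0.09241752 0.40475365] [[0.944, -0.329, -0.0], [-0.329, -0.944, 0.0], [-0.0, -0.0, -1.0]] [ 3.15689842e+01  6.25740904e+00 -2.09879849e+01 -7.15844234e-03
 -6.27508458e+01  3.92261635e+01]
```

View pics/w1v.png

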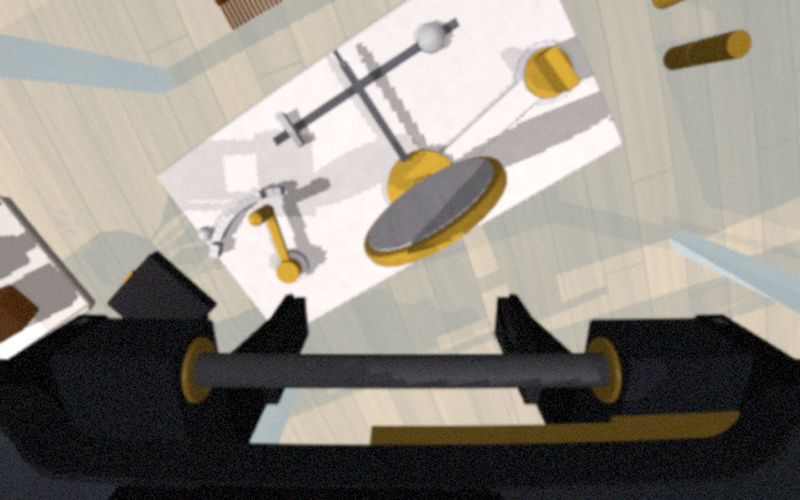

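The wrist view shows the round stud at (432,37), the bar stud at (292,130), the knob at (550,72), the lever post at (262,215), the pivot at (288,270) and the needle tip at (337,52), all in display pixels.

```bash
python3 - <<'E'
from h import *
k=eyes.get_calibration('wrist');s=sense();R,t=wristRt(s)
g=lambda u,z:ray(k,np.array(u)/1.25,z,R,t)
for n,u,z in[('FL',(160,178),.02),('NR',(621,143),.02),('round',(432,38),.028),('bar',(292,129),.03),('tip',(337,53),.039),('nroot',(404,157),.039),('post',(260,214),.07),('pivot',(288,271),.045),('wa',(537,46),.062),('wb',(558,90),.062),('wc',(577,84),.062),('wd',(556,45),.062),('pipn',(215,250),.03),('pip',(206,234),.03),('pal1',(153,253),.016),('pal2',(216,303),.016)]:
  print(n,g(u,z).round(4))
im=cv2.imread('pics/w1.png')[20:100,390:500]
cv2.imwrite('pics/w1k.png',cv2.convertScaleAbs(cv2.resize(im,(770,560),interpolation=cv2.INTER_CUBIC),alpha=1.4))
E
```

```text
FL [0.5648 0.2955]
NR [ 0.4537 -0.1222]
round [0.591  0.0177]
bar [0.5619 0.156 ]
tip [0.604  0.0954]
nroot [0.5073 0.0712]
post [0.5055 0.1982]
pivot [0.4451 0.2072]
wa [ 0.5551 -0.0519]
wb [ 0.519  -0.0599]
wc [ 0.5187 -0.0753]
wd [ 0.5512 -0.066 ]
pipn [0.4843 0.272 ]
pip [0.5016 0.2728]
pal1 [0.5008 0.343 ]
pal2 [0.4296 0.3065]
```

View pics/w1k.png

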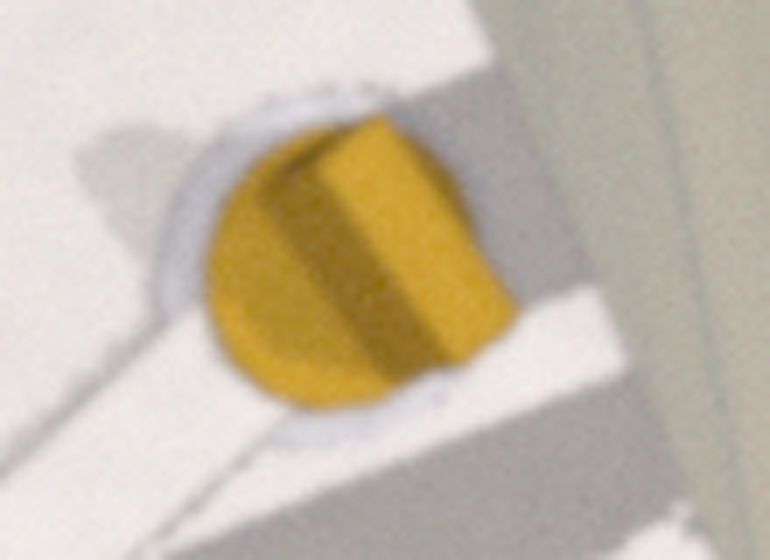

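The knob crop shows the wing's top face with corners at (322,165), (385,115), (517,305) and (445,365). The ends look slightly rounded.

```bash
python3 - <<'E'
from h import *
k=eyes.get_calibration('wrist');R,t=wristRt(sense())
W=[ray(k,np.array(u)/7+[390,20],.062,R,t) for u in((322,165),(385,115),(517,305),(445,365))]
W=np.array(W);print(W.round(4),W.mean(0),[np.degrees(np.arctan2(*(d[::-1]))) for d in (W[0]-W[3],W[1]-W[2])],np.linalg.norm(W[0]-W[3]),np.linalg.norm(W[0]-W[1]))
# base fit from point features
Q=np.array([[.142,.212],[-.062,-.18],[0,.15],[.03,-.14]]);V=np.array([[.5648,.2955],[.4537,-.1222],[.4451,.2072],W.mean(0)])
f=lambda p:(b2w(p,np.c_[Q,Q[:,0]*0])[:,:2]-V).ravel()
o=least_squares(f,[.48,.06,.21]);print(o.x,(o.fun*1000).round(1))
P=o.x
def inb(w):
  c,s=np.cos(P[2]),np.sin(P[2]);d=np.array(w)-P[:2];return np.array([c*d[0]+s*d[1],-s*d[0]+c*d[1]])
for n,w in dict(round=(.591,.0177),bar=(.5619,.156),tip=(.604,.0954),post=(.5055,.1982),pip=(.5016,.2728),notch=(.4843,.272)).items():print(n,inb(w).round(4))
E
```

```text
[[ 0.5473 -0.0563]
 [ 0.5508 -0.0661]
 [ 0.5213 -0.0782]
 [ 0.5167 -0.0667]] [ 0.53401968 -0.06678877] [np.float64(18.729622397895756), np.float64(22.23055583723169)] 0.03235471541719236 0.01041261790566623
[0.47481716 0.06224318 0.21741081] [ 2.9  4.4 -0.6 -4.7 -2.6  1.5  0.3 -1.2]
round [ 0.1038 -0.0686]
bar [0.1053 0.0728]
tip [0.1333 0.0045]
post [0.0593 0.1261]
pip [0.0716 0.1998]
notch [0.0545 0.2028]
```

{"api": "jog_arm", "payload": {"increments": [[0.9,0.89,0,0],[0.9,0.89,0,0],[0.9,0.89,0,0],[0.9,0.89,0,0],[0.9,0.89,0,0],[0.9,0.89,0,0],[0.9,0.89,0,0],[0,0,0,1],[0,0,0,1],[0,0,0,1]], "grip": 60}}

```text
time_s: 4.35
tcp_pos: [0.5338, -0.0653, 0.4047]
ee_rot: [[0.839, -0.545, -0.0], [-0.545, -0.839, 0.0], [-0.0, -0.0, -1.0]]
wrist_force: [-0.1, -0.0, 0.2]
gripper_width: 0.69
gripper_force: 0.0
```

{"api": "jog_arm", "payload": {"increments": [[0,0,0,1],[0,0,0,1],[0,0,0,1],[0,0,0,1],[0,0,0,1],[0,0,0,1],[0,0,0,1],[0,0,0,1],[0,0,0,0],[0,0,0,0]]}}

```text
time_s: 5.35
tcp_pos: [0.5338, -0.0654, 0.4048]
ee_rot: [[0.352, -0.936, 0.0], [-0.936, -0.352, 0.0], [0.0, -0.0, -1.0]]
wrist_force: [0.3, 0.3, -0.6]
gripper_width: 0.689
gripper_force: 0.0
```

```bash
python3 - <<'E'
from h import *
s=sense();print(s['time_s'],s['tcp_pos'],np.round(s['ee_rot'],3).tolist())
im=eyes.capture('wrist');cv2.imwrite('pics/w2.png',im)
cv2.imwrite('pics/w2v.png',cv2.convertScaleAbs(cv2.resize(im,(800,500),interpolation=cv2.INTER_CUBIC),alpha=1.5))
E
```

```text
5.35 [ 0.53376704 -0.06536559  0.40483631] [[0.352, -0.936, 0.0], [-0.936, -0.352, 0.0], [0.0, -0.0, -1.0]]
```

View pics/w2v.png

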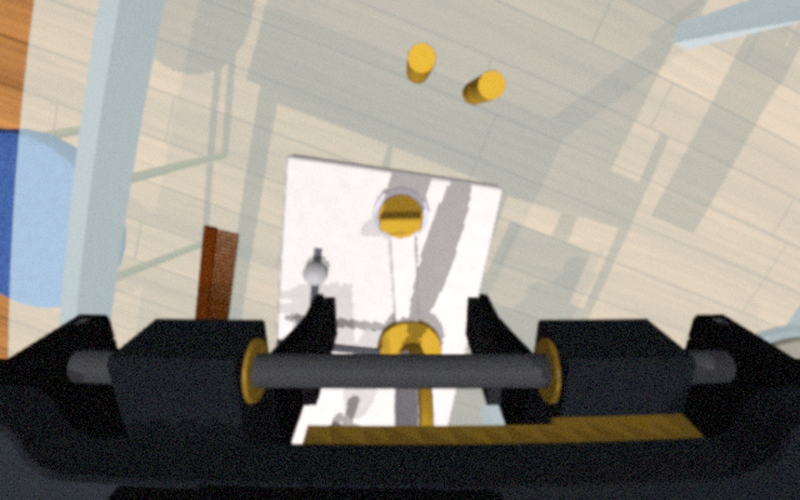

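The knob shows at (400,215) with the wing horizontal in the picture, so it lines up with the closing axis. The round stud is at (316,268). I'll refine the knob centre.

```bash
python3 - <<'E'
from h import *
k=eyes.get_calibration('wrist');s=sense();R,t=wristRt(s)
im=cv2.imread('pics/w2.png');c=im[148:198,295:347]
h=cv2.cvtColor(c,cv2.COLOR_BGR2HSV)
m=(h[...,1]>120).astype(np.uint8);n,l,st,ce=cv2.connectedComponentsWithStats(m);i=1+np.argmax(st[1:,4]);print(st[i],ce[i]+[295,148])
m=l==i
V=cv2.GaussianBlur(h[...,2],(3,3),0)
for y in range(0,50,1):
  if m[y].sum(): print(y+148,np.where(m[y])[0][[0,-1]]+295,int(V[y][m[y]].mean()),[int(V[y,x]) for x in(15,21,25,29,35)])
print(proj(k,[*s['tcp_pos'][:2],.062],R,t),proj(k,[*s['tcp_pos'][:2],.032],R,t))
E
```

```text
[  9   8  34  34 893] [320.10638298 172.73012318]
156 [319 321] 101 [112, 99, 101, 101, 109]
157 [315 326] 101 [108, 99, 102, 101, 107]
158 [313 328] 102 [101, 102, 103, 102, 104]
159 [311 329] 102 [98, 102, 103, 101, 102]
160 [310 331] 101 [99, 101, 103, 101, 102]
161 [309 332] 102 [101, 102, 102, 103, 103]
162 [308 333] 102 [102, 103, 102, 103, 103]
163 [307 333] 103 [102, 102, 103, 101, 102]
164 [306 334] 103 [102, 102, 103, 101, 102]
165 [306 335] 104 [102, 103, 102, 101, 102]
166 [305 335] 104 [102, 102, 101, 101, 101]
167 [305 336] 101 [100, 99, 99, 99, 97]
168 [304 336] 96 [94, 93, 92, 91, 91]
169 [304 336] 86 [85, 83, 82, 82, 81]
170 [304 336] 77 [75, 74, 74, 73, 73]
171 [304 336] 73 [70, 70, 70, 70, 70]
172 [304 336] 73 [69, 70, 71, 70, 72]
173 [304 337] 80 [75, 77, 78, 78, 80]
174 [304 336] 94 [89, 92, 94, 95, 97]
175 [304 336] 113 [110, 113, 115, 115, 118]
176 [304 336] 131 [130, 131, 133, 132, 135]
177 [304 336] 141 [143, 143, 143, 142, 144]
178 [304 336] 146 [148, 149, 148, 147, 148]
179 [305 336] 148 [150, 151, 150, 150, 149]
180 [305 335] 149 [151, 151, 150, 150, 149]
181 [305 335] 149 [152, 150, 150, 149, 148]
182 [305 335] 149 [151, 150, 149, 148, 148]
183 [305 335] 148 [150, 150, 148, 148, 148]
184 [306 332] 147 [149, 148, 145, 146, 148]
185 [309 331] 144 [146, 143, 141, 143, 149]
186 [311 329] 142 [143, 139, 139, 143, 152]
187 [312 328] 144 [144, 142, 143, 147, 157]
188 [315 326] 149 [147, 149, 147, 152, 162]
189 [319 322] 151 [150, 157, 150, 158, 164]
[[319.54117895 181.93583696]] [[319.62296947 175.43121054]]
```

{"api": "jog_arm", "payload": {"increments": [[0.13,0,1,0],[0,0,1,0],[0,0,1,0],[0,0,1,0],[0,0,1,0],[0,0,1,0],[0,0,1,0],[0,0,1,0],[0,0,0.8,0],[0,0,0.4,0]]}}

```text
time_s: 6.4
tcp_pos: [0.5344, -0.0684, 0.2193]
ee_rot: [[0.35, -0.937, -0.002], [-0.937, -0.35, -0.0], [-0.001, 0.002, -1.0]]
wrist_force: [-0.6, -0.2, -0.9]
gripper_width: 0.687
gripper_force: 0.0
```

{"api": "jog_arm", "payload": {"increments": [[0,0,0,0],[0,0,0,0],[0,0,0,0],[0,0,0,0],[0,0,0,0]], "grip": 20}}

```text
time_s: 6.9
tcp_pos: [0.5351, -0.0685, 0.2217]
ee_rot: [[0.35, -0.937, 0.002], [-0.937, -0.35, 0.0], [0.001, -0.002, -1.0]]
wrist_force: [0.1, 0.3, 1.2]
gripper_width: 0.405
gripper_force: 30.0
```

{"api": "jog_arm", "payload": {"increments": [[0,0,0,0.7],[0,0,0,0.8],[0,0,0,0.8],[0,0,0,0.8],[0,0,0,0.8],[0,0,0,0]]}}

```text
time_s: 7.5
tcp_pos: [0.535, -0.0685, 0.2217]
ee_rot: [[0.045, -0.999, 0.002], [-0.999, -0.045, 0.0], [0.0, -0.002, -1.0]]
wrist_force: [-0.2, 0.6, 4.5]
gripper_width: 0.413
gripper_force: 30.0
```

{"api": "jog_arm", "payload": {"increments": [[0,0,0,0.9],[0,0,0,0.9],[0,0,0,0.9],[0,0,0,0.9],[0,0,0,0.9],[0,0,0,0.9],[0,0,0,0.9],[0,0,0,0]]}}

```text
time_s: 8.3
tcp_pos: [0.5347, -0.0684, 0.2216]
ee_rot: [[-0.442, -0.897, 0.001], [-0.897, 0.442, 0.0], [-0.0, -0.0, -1.0]]
wrist_force: [-1.3, 1.7, 6.3]
gripper_width: 0.41
gripper_force: 30.0
```

```bash
python3 - <<'E'
from h import *
s=sense();print(s['moment'],s['wrist_force'],s['gripper_width']);im=eyes.capture('top');cv2.imwrite('pics/b2.png',im)
k=eyes.get_calibration('top')
# needle: dark pixels on the white plate, annulus between foot and stud
def scan(f):
  im=cv2.cvtColor(cv2.imread(f),cv2.COLOR_BGR2GRAY).astype(np.float32);P=np.array([.4748,.0625,.217])
  th=np.linspace(-.75,.3,211)
  for rr in(.06,.075,.085):
    pts=b2w(P,np.c_[rr*np.cos(th),rr*np.sin(th),0*th+.039]);u=proj(k,pts).astype(np.float32)
    v=cv2.remap(im,u[None,:,0],u[None,:,1],cv2.INTER_LINEAR)[0];i=np.argsort(v)[:4];print(f,rr,th[i].round(3),v[i],np.median(v))
scan('pics/b.png');scan('pics/b2.png')
E
```

```text
[ 0.51367062  0.49793207 -0.01629692] [-1.30684319  1.69864131  6.26356713] 0.4104822601880007
pics/b.png 0.06 [0.08  0.075 0.085 0.07 ] [77.546875 77.6875   78.453125 79.12891 ] 124.28125
pics/b.png 0.075 [0.08  0.075 0.085 0.07 ] [76.203125 76.49414  76.57324  76.83203 ] 130.48047
pics/b.png 0.085 [0.07  0.075 0.065 0.06 ] [76.859375 76.9043   77.046875 77.36328 ] 133.0
pics/b2.png 0.06 [-0.335 -0.34  -0.345 -0.35 ] [59.063477 59.067383 59.14258  59.15039 ] 70.1875
pics/b2.png 0.075 [-0.545 -0.55  -0.555 -0.56 ] [38.375    38.621094 38.785156 38.9375  ] 65.52344
pics/b2.png 0.085 [-0.505 -0.51  -0.5   -0.495] [42.0625   42.195312 42.21875  42.375   ] 64.69922
```

{"api": "jog_arm", "payload": {"increments": [[0,0,0,0],[0,0,0,0],[0,0,-1,0],[0,0,-1,0],[0,0,-1,0],[0,0,-1,0],[0,0,-1,0],[0,0,0,0]], "grip": 60}}

```text
time_s: 9.15
tcp_pos: [0.5354, -0.0686, 0.3233]
ee_rot: [[-0.442, -0.897, 0.006], [-0.897, 0.442, 0.0], [-0.003, -0.005, -1.0]]
wrist_force: [-0.2, 0.2, 0.1]
gripper_width: 0.687
gripper_force: 0.0
```

```bash
python3 - <<'E'
from h import *
s=sense();print(s['time_s'],s['tcp_pos'],np.round(s['ee_rot'],3).tolist())
im=eyes.capture('wrist');cv2.imwrite('pics/w3.png',im)
cv2.imwrite('pics/w3v.png',cv2.convertScaleAbs(cv2.resize(im,(800,500),interpolation=cv2.INTER_CUBIC),alpha=1.5))
E
```

```text
9.15 [ 0.53538399 -0.06863093  0.32330229] [[-0.442, -0.897, 0.006], [-0.897, 0.442, 0.0], [-0.003, -0.005, -1.0]]
```

View pics/w3v.png

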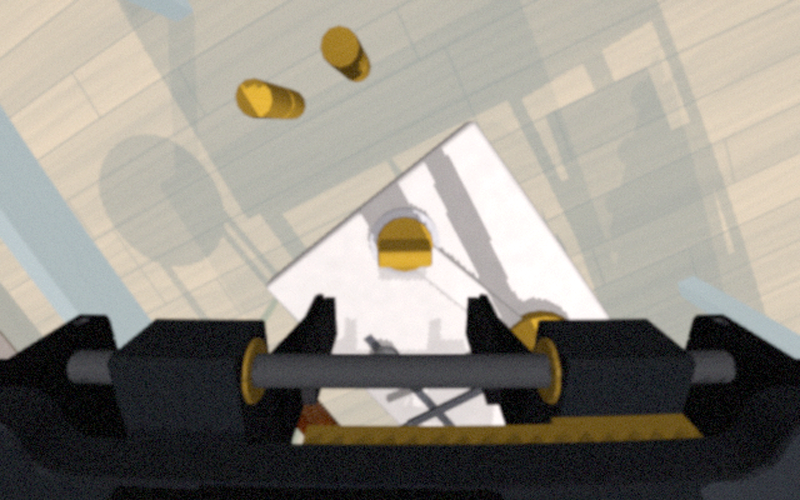

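The wing followed: it is horizontal at (404,243), so it now lies at -26°. I'll check the centring numerically.

```bash
python3 - <<'E'
from h import *
k=eyes.get_calibration('wrist');s=sense();R,t=wristRt(s)
im=cv2.imread('pics/w3.png');x0,y0=290,160;c=im[y0:225,x0:355]
h=cv2.cvtColor(c,cv2.COLOR_BGR2HSV)
n,l,st,ce=cv2.connectedComponentsWithStats((h[...,1]>120).astype(np.uint8));i=1+np.argmax(st[1:,4]);print(st[i]+[x0,y0,0,0,0])
m=l==i
for y in range(65):
  if m[y].sum(): print(y+y0,np.where(m[y])[0][[0,-1]]+x0,int(h[y][m[y]][:,2].mean()),end='; ')
print(proj(k,[*s['tcp_pos'][:2],.062],R,t),proj(k,[*s['tcp_pos'][:2],.032],R,t),proj(k,[*s['tcp_pos'][:2]+.01*np.array(s['ee_rot'])[:2,1],.062],R,t))
E
```

```text
[ 302  174   44   43 1495]
174 [324 324] 99; 175 [318 330] 99; 176 [315 332] 101; 177 [313 334] 100; 178 [311 335] 100; 179 [310 337] 102; 180 [309 338] 102; 181 [308 339] 103; 182 [307 340] 104; 183 [306 340] 103; 184 [306 341] 104; 185 [305 342] 104; 186 [304 342] 103; 187 [304 343] 104; 188 [303 343] 102; 189 [303 343] 101; 190 [303 344] 97; 191 [303 344] 88; 192 [303 344] 79; 193 [302 344] 76; 194 [302 345] 76; 195 [302 345] 76; 196 [302 345] 76; 197 [303 345] 76; 198 [303 344] 75; 199 [303 344] 80; 200 [303 344] 92; 201 [304 344] 112; 202 [303 344] 129; 203 [303 344] 139; 204 [303 344] 143; 205 [303 344] 146; 206 [303 344] 147; 207 [303 344] 147; 208 [303 344] 147; 209 [303 344] 146; 210 [303 344] 145; 211 [304 343] 145; 212 [304 341] 143; 213 [312 334] 137; 214 [315 332] 132; 215 [318 329] 130; 216 [323 324] 130; [[320.15940405 208.21678205]] [[320.31241563 197.1686146 ]] [[332.47169485 208.23453077]]
```

{"api": "jog_arm", "payload": {"increments": [[0,0,0,-0.98],[0,0,0,-0.98],[0,0,0,-0.98],[0,0,0,-0.98],[0,0,0,-0.98],[0,0,0,-0.98],[0,0,0,-0.98],[0,0,0,-0.98],[0,0,0,-0.98],[0,0,0,-0.98]]}}

```text
time_s: 10.2
tcp_pos: [0.5342, -0.0686, 0.3189]
ee_rot: [[0.322, -0.947, -0.003], [-0.947, -0.322, -0.0], [-0.001, 0.003, -1.0]]
wrist_force: [-0.1, -0.0, -0.1]
gripper_width: 0.691
gripper_force: 0.0
```

{"api": "jog_arm", "payload": {"increments": [[0,0,0,-0.98],[0,0,0,-0.98],[0,0,0,-0.98],[0,0,0,-0.98],[0,0,0,-0.98],[0,0,0,-0.98],[0,0,0,-0.98],[0,0,0,-0.98],[0,0,0,-0.98],[0,0,0,-0.98]]}}

```text
time_s: 11.2
tcp_pos: [0.5342, -0.0686, 0.3189]
ee_rot: [[0.897, -0.443, -0.003], [-0.443, -0.897, -0.0], [-0.003, 0.001, -1.0]]
wrist_force: [-0.0, 0.0, -0.3]
gripper_width: 0.689
gripper_force: 0.0
```

{"api": "jog_arm", "payload": {"increments": [[-0.11,-0.1,0,0],[0,0,1,0],[0,0,1,0],[0,0,1,0],[0,0,1,0],[0,0,0.7,0],[0,0,0.3,0],[0,0,0,0]], "grip": 45}}

```text
time_s: 12.0
tcp_pos: [0.5332, -0.0658, 0.2194]
ee_rot: [[0.895, -0.446, -0.003], [-0.446, -0.895, -0.0], [-0.002, 0.002, -1.0]]
wrist_force: [0.6, 0.6, 0.6]
gripper_width: 0.517
gripper_force: 0.0
```

{"api": "jog_arm", "payload": {"increments": [[0,0,0,0],[0,0,0,0],[0,0,0,0],[0,0,0,0],[0,0,0,0]], "grip": 4}}

```text
time_s: 12.5
tcp_pos: [0.5336, -0.0659, 0.2211]
ee_rot: [[0.895, -0.445, 0.0], [-0.445, -0.895, -0.0], [0.0, -0.0, -1.0]]
wrist_force: [-2.3, -5.0, 1.9]
gripper_width: 0.145
gripper_force: 3.7
```

{"api": "jog_arm", "payload": {"increments": [[0,0,0,0],[0,0,0,0],[0,0,0,0]]}}

```text
time_s: 12.8
tcp_pos: [0.5334, -0.0662, 0.2211]
ee_rot: [[0.895, -0.446, -0.001], [-0.446, -0.895, -0.001], [-0.0, 0.001, -1.0]]
wrist_force: [-2.5, -3.7, 3.8]
gripper_width: 0.133
gripper_force: 30.0
```

{"api": "jog_arm", "payload": {"increments": [[0,0.03,0,0.6],[0,0,0,0.9],[0,0,0,0.9],[0,0,0,0.9],[0,0,0,0.9],[0,0,0,0.9],[0,0,0,0.9],[0,0,0,0.9],[0,0,0,0.9],[0,0,0,0]]}}

```text
time_s: 13.8
tcp_pos: [0.5338, -0.0657, 0.2211]
ee_rot: [[0.466, -0.885, 0.002], [-0.885, -0.466, 0.001], [0.0, -0.002, -1.0]]
wrist_force: [-1.7, 2.2, 3.3]
gripper_width: 0.134
gripper_force: 30.0
```

{"api": "jog_arm", "payload": {"increments": [[0,0,0,0.9],[0,0,0,0.9],[0,0,0,0.9],[0,0,0,0.9],[0,0,0,0.9],[0,0,0,0.9],[0,0,0,0.9],[0,0,0,0.9],[0,0,0,0.9],[0,0,0,0]]}}

```text
time_s: 14.8
tcp_pos: [0.5346, -0.0656, 0.2211]
ee_rot: [[-0.16, -0.987, 0.005], [-0.987, 0.16, 0.001], [-0.002, -0.005, -1.0]]
wrist_force: [2.6, 2.8, 0.3]
gripper_width: 0.138
gripper_force: 30.0
```

{"api": "jog_arm", "payload": {"increments": [[0,0,0,0.9],[0,0,0,0.9],[0,0,0,0.9],[0,0,0,0.9],[0,0,0,0.9],[0,0,0,0.9],[0,0,0,0.5],[0,0,0,0]]}}

```text
time_s: 15.6
tcp_pos: [0.5352, -0.0659, 0.2212]
ee_rot: [[-0.591, -0.807, 0.007], [-0.807, 0.591, 0.001], [-0.005, -0.005, -1.0]]
wrist_force: [4.6, 1.4, -1.8]
gripper_width: 0.138
gripper_force: 30.0
```

```bash
python3 - <<'E'
from h import *
s=sense();print(s['time_s'],s['tcp_pos'],np.round(s['ee_rot'],3).tolist(),s['wrist_force'])
im=eyes.capture('scene');cv2.imwrite('pics/s4.png',im)
a=cv2.convertScaleAbs(cv2.resize(im[130:265,240:430],(760,540),interpolation=cv2.INTER_CUBIC),alpha=1.5);cv2.imwrite('pics/s4v.png',a)
E
```

```text
15.6 [ 0.5351916  -0.06586744  0.22117728] [[-0.591, -0.807, 0.007], [-0.807, 0.591, 0.001], [-0.005, -0.005, -1.0]] [ 4.59158213  1.37578387 -1.80789106]
```

View pics/s4v.png

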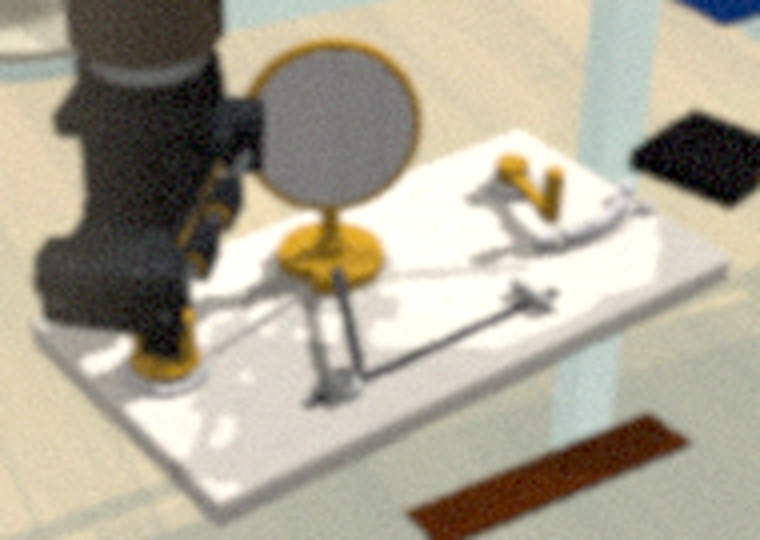

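The needle is now at (340,285)-(357,372), just short of the round stud at (338,385) on its left. I'll measure it geometrically.

```bash
python3 - <<'E'
from h import *
k=eyes.get_calibration('scene');o=np.array([240,130])
for P in([.4858,.0624,.2245],[.4779,.0645,.2165]):
  def th(u,z):
    w=ray(k,np.array(u)/4+o,z);c,s=np.cos(P[2]),np.sin(P[2]);d=w-P[:2];q=np.array([c*d[0]+s*d[1],-s*d[0]+c*d[1]]);return q.round(4),round(np.arctan2(q[1],q[0]),3)
  print('stud',th((340,381),.027),'needle0',th((475,342),.0375),'now',[th(u,.0375) for u in((344,305),(350,340),(356,368))])
E
```

```text
stud (array([ 0.0999, -0.0703]), np.float64(-0.614)) needle0 (array([0.1283, 0.0048]), np.float64(0.037)) now [(array([ 0.0547, -0.0328]), np.float64(-0.541)), (array([ 0.0839, -0.051 ]), np.float64(-0.546)), (array([ 0.1065, -0.0642]), np.float64(-0.542))]
stud (array([ 0.1077, -0.0733]), np.float64(-0.597)) needle0 (array([0.1355, 0.002 ]), np.float64(0.015)) now [(array([ 0.0622, -0.0362]), np.float64(-0.526)), (array([ 0.0916, -0.054 ]), np.float64(-0.533)), (array([ 0.1143, -0.0671]), np.float64(-0.531))]
```

{"api": "jog_arm", "payload": {"increments": [[0,0,0,0.9],[0,0,0,0.9],[0,0,0,0.9],[0,0,0,0],[0,0,0,0]]}}

```text
time_s: 16.15
tcp_pos: [0.5354, -0.0661, 0.2212]
ee_rot: [[-0.75, -0.662, 0.007], [-0.662, 0.75, 0.001], [-0.006, -0.004, -1.0]]
wrist_force: [5.4, -0.4, -1.5]
gripper_width: 0.134
gripper_force: 30.0
```

{"api": "jog_arm", "payload": {"increments": [[0,0,0,0],[0,0,0,0],[0,0,-1,0],[0,0,-1,0],[0,0,-1,0],[0,0,-1,0],[0,0,-1,0],[-1,0,-1,0],[-1,0,-1,0],[0,0,0,0]], "grip": 45}}

```text
time_s: 17.15
tcp_pos: [0.5648, -0.039, 0.3631]
ee_rot: [[-0.75, -0.661, 0.005], [-0.661, 0.75, 0.0], [-0.004, -0.003, -1.0]]
wrist_force: [-0.8, 0.7, 0.3]
gripper_width: 0.515
gripper_force: 0.0
```

```bash
python3 - <<'E'
from h import *
s=sense();print(s['time_s'],s['tcp_pos'],np.round(s['ee_rot'],3).tolist())
for c in('wrist','top','scene'):
  cv2.imwrite(f'pics/{c}5.png',eyes.capture(c))
im=cv2.imread('pics/top5.png')[180:230,290:385]
im2=cv2.imread('pics/scene5.png')[180:240,290:385]
f=lambda x,n:cv2.convertScaleAbs(cv2.resize(x,(570,n),interpolation=cv2.INTER_CUBIC),alpha=1.5)
cv2.imwrite('pics/v5.png',np.vstack([f(im,300),f(im2,300)]))
k=eyes.get_calibration('wrist');R,t=wristRt(s)
print(proj(k,b2w([.4748,.0625,.217],[[.105,-.07,.03],[0,0,.039],[.03,-.14,.06]]),R,t))
E
```

```text
17.15 [ 0.56481162 -0.03898592  0.36314192] [[-0.75, -0.661, 0.005], [-0.661, 0.75, 0.0], [-0.004, -0.003, -1.0]]
[[342.72996256 234.95773033]
 [454.63315524 186.34668364]
 [319.67936965 147.91176738]]
```

View pics/v5.png

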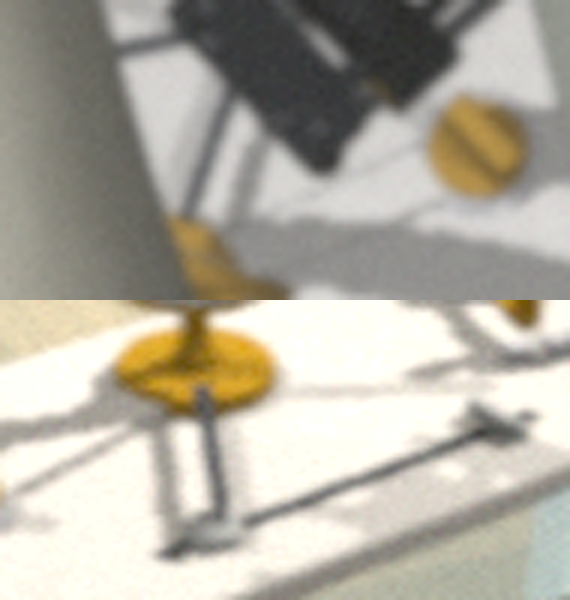

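The scene crop shows the needle at (205,400)-(222,520), ending over the round stud near (212,530), slightly short of its middle. The view allowance is now used up, so from here I'll measure numerically. I'll reposition the wrist camera to see the stud fully.

{"api": "jog_arm", "payload": {"increments": [[-1,0,-1,0],[-1,0,-1,0],[-1,0,0,0],[0,0,0,0],[0,0,0,0]]}}

```text
time_s: 17.8
tcp_pos: [0.6077, -0.0008, 0.3988]
ee_rot: [[-0.752, -0.659, -0.004], [-0.659, 0.752, -0.001], [0.004, 0.003, -1.0]]
wrist_force: [0.0, -0.4, -0.3]
gripper_width: 0.518
gripper_force: 0.0
```

```bash
cat > meas.py <<'E'
from h import *
import sys
n=sys.argv[1];s=sense();im=eyes.capture('wrist');cv2.imwrite(f'pics/{n}.png',im)
k=eyes.get_calibration('wrist');R,t=wristRt(s)
for nm in('round_stud','needle_tip','knob_grip'):
  for d in eyes.outline_of('wrist',nm)[:2]:
    ys,xs=np.where(d['mask']);print(nm,round(d['conf'],2),len(xs),[xs.min(),xs.max(),ys.min(),ys.max()],xs.mean().round(1),ys.mean().round(1))
# rectified patch in the world (1 px = 0.5 mm) at z: base frame x -> right
P=[.4748,.0625,.217];gx,gy=np.meshgrid(np.arange(0,.15,.0005),np.arange(.03,-.11,-.0005))
def patch(z):
  u=proj(k,b2w(P,np.c_[gx.ravel(),gy.ravel(),0*gx.ravel()+z]),R,t).astype(np.float32)
  return cv2.remap(im,u[:,0].reshape(gx.shape),u[:,1].reshape(gx.shape),cv2.INTER_LINEAR)
np.savez(f'pics/{n}.npz',needle=patch(.0375),stud=patch(.025))
g=cv2.GaussianBlur(cv2.cvtColor(patch(.0375),cv2.COLOR_BGR2GRAY),(5,5),0)
print(s['time_s'],'grey map rows y, cols x (5 mm):')
for y in range(60,280,10): print(f'{30-y/2:5.0f}',' '.join(f'{v:3d}' for v in g[y,60:300:10]))
E
python3 meas.py w6
```

```text
round_stud 0.54 246 [np.int64(330), np.int64(348), np.int64(166), np.int64(187)] 338.3 174.7
round_stud 0.44 1788 [np.int64(569), np.int64(634), np.int64(226), np.int64(273)] 603.1 247.2
needle_tip 0.96 11067 [np.int64(335), np.int64(540), np.int64(74), np.int64(196)] 474.0 135.6
knob_grip 0.97 1319 [np.int64(297), np.int64(337), np.int64(65), np.int64(107)] 317.4 86.3
17.8 grey map rows y, cols x (5 mm):
    0 123 140 170 174 175 175 175 174 173 174 174 173 176 176 101  98 173 176 174 174 174 163 143  55
   -5 123 131 171 173 174 173 174 172 171 174 173 172 174 174  94 101 175 176 174 174 175 161 144 119
  -10 122 141 172 173 174 174 173 171 172 173 173 173 173 171  97 100 177 175 174 173 174 160 144 144
  -15  80 143 158 170 173 172 171 171 173 173 172 173 174 173  95 105 173 173 173 172 172 159 134 138
  -20  73  76 121 154 162 168 171 171 174 173 173 174 173 173  93 100 171 170 170 172 173 159 134 137
  -25 112  97  72  90 144 153 164 173 173 172 172 173 173 173  96 101 173 172 171 172 173 159 136 138
  -30 147 173 144  83  74 113 149 160 171 174 173 172 173 171  93 107 173 172 1
[... 852 characters left out ...]
 173 174 172 171 172 172 143 124 120 122 141 100 102  97 108 151 171 171 172 154 145 145
  -80 153 173 172 173 172 173 173 172 171 162 140 123 119  96  96  94 108 167 171 170 171 154 142 143
  -85 152 172 173 173 172 172 172 172 173 171 171 158 141 118  60  73 149 171 171 172 173 156 141 143
  -90 160 168 174 173 173 173 173 173 172 172 173 172 168 158  68  76 153 171 171 173 172 154 142 142
  -95 168 164 173 171 172 173 172 172 173 172 172 172 170 169  93 103 158 170 171 171 172 154 136 139
 -100 172 158 173 173 173 174 172 173 173 171 172 171 170 171 170 169 171 171 170 171 171 152 140 140
 -105 174 152 173 172 172 173 173 174 173 173 173 173 172 171 171 170 171 171 171 171 173 154 138 139
```

```bash
cat > fit.py <<'E'
from h import *
import sys
d=np.load(f'pics/{sys.argv[1]}.npz')
g=cv2.GaussianBlur(cv2.cvtColor(d['needle'],cv2.COLOR_BGR2GRAY),(3,3),0).astype(float)
X=[];Y=[]
yp=None
for c in range(90,176):
  col=g[:,c].copy(); th=-.60 if yp is None else None
  e=int((30+c*.5*np.tan(.56))*2); lo=max(0,e-24); seg=col[lo:e+25]; w=np.clip(105-seg,0,None)
  i=int(np.argmax(cv2.GaussianBlur(w[:,None],(1,9),0)[:,0])); a=max(0,i-9); w2=w[a:i+10]
  if w2.sum()>50: X.append(c*.5);Y.append(30-.5*(lo+a+(w2*np.arange(len(w2))).sum()/w2.sum()))
X,Y=np.array(X),np.array(Y);p=np.polyfit(X,Y,1);res=Y-np.polyval(p,X);ok=abs(res)<1;p=np.polyfit(X[ok],Y[ok],1)
print('needle',np.arctan(p[0]).round(4),'y0',p[1].round(2),ok.sum(),len(X),np.std(Y[ok]-np.polyval(p,X[ok])).round(2))
s=cv2.GaussianBlur(cv2.cvtColor(d['stud'],cv2.COLOR_BGR2GRAY),(3,3),0).astype(np.float32)
a=np.radians(np.r_[-60:25:3,205:250:3]); best=[]
def score(cx,cy,r):
  f=lambda r:cv2.remap(s,((cx+r*np.cos(a))*2).astype(np.float32)[None],((30-cy-r*np.sin(a))*2).astype(np.float32)[None],cv2.INTER_LINEAR)[0]
  return (f(r+1.2)-f(r-1.2)).mean()
for r in(11,11.5,12,12.5):
  print(r,max((score(cx,cy,r),cx,cy) for cx in np.arange(98,110,.5) for cy in np.arange(-84,-66,.5)))
b=max((score(cx,cy,r),cx,cy,r) for r in(11,11.5,12,12.5) for cx in np.arange(98,110,.5) for cy in np.arange(-84,-66,.5))
n=np.hypot(1,p[0]);print('offset of stud centre from needle line (mm, + = needle must go anticlockwise):',(b[2]-np.polyval(p,b[1]))/n, 'rad',(b[2]-np.polyval(p,b[1]))/n/np.hypot(b[1],b[2]))
E
python3 fit.py w6
```

```text
needle -0.5637 y0 0.56 86 86 0.11
11 (np.float32(27.529274), np.float64(102.0), np.float64(-78.0))
11.5 (np.float32(28.329012), np.float64(105.5), np.float64(-72.0))
12 (np.float32(29.82129), np.float64(105.0), np.float64(-71.0))
12.5 (np.float32(30.795898), np.float64(105.0), np.float64(-70.0))
offset of stud centre from needle line (mm, + = needle must go anticlockwise): -3.5393770669144446 rad -0.02804704505046455
```

```bash
python3 - <<'E'
import numpy as np
d=np.load('pics/w6.npz')['stud']
print('       ',' '.join(f'{x:3d}' for x in range(84,124,2)))
for y in range(-58,-98,-2):
  r=int((30-y)*2);print(y,' ',' '.join(f'{int(d[r,2*x].mean()):3d}' for x in range(84,124,2)))
E
```

```text
84  86  88  90  92  94  96  98 100 102 104 106 108 110 112 114 116 118 120 122
-58   173 170 162 144 117  90  77  71  72  71  72  85 117 140 149 159 169 170 171 171
-60   171 173 171 167 157 139 108  80  74  71  71  77  98 121 140 151 158 161 168 171
-62   172 171 172 170 171 164 141 107  79  72  70  76  79 102 124 138 147 154 163 167
-64   171 171 171 171 169 158 138 121  97  80  69  74  74  83 101 116 135 150 155 162
-66   169 170 171 173 165 137 113 104  98  88  78  74  76  72  75  88 110 137 154 164
-68   161 170 169 169 159 120  98  96  97  97  92  87  95  92  79  74  82 114 151 168
-70   149 160 164 167 150 109  99  99  98  97 100  96 101 102  95  83  82 116 157 171
-72   126 129 138 150 144 104  96 101 102 101 101  99  97 101 109 103 111 145 167 172
-74   119 118 122 137 134 102  96 101 102 102 102  97  97  98 105 111 135 163 169 172
-76   121 119 118 121 120 105  95 100 100 100  99  98  95  96 102 117 151 167 168 169
-78   134 124 119 119 118 114  99  94  97  97  97  96  93  95 103 124 158 169 171 171
-80   160 136 121 118 120 118 111 103  91  87  87  88  89  96 112 134 161 169 170 171
-82   167 149 130 127 126 118 117 114  93  67  66  68  85 110 128 152 166 170 171 170
-84   170 166 161 157 147 125 119 116  95  59  48  54  87 121 151 167 170 171 170 170
-86   172 172 170 171 158 133 124 122  98  58  47  53  95 141 164 171 171 172 170 171
-88   172 171 172 171 166 156 152 151 115  66  51  54  93 135 153 167 171 171 170 171
-90   172 171 171 170 170 168 168 166 127  72  59  57  84 117 136 163 170 169 170 170
-92   173 172 172 170 169 170 169 167 137  83  66  68  94 121 137 162 171 170 170 169
-94   172 172 172 170 169 169 168 166 141  97  86  88 121 148 157 168 171 169 169 170
-96   171 171 170 171 169 170 169 167 155 142 137 134 150 167 170 171 169 170 171 169
```

The stud is at about (104.8,-70.3) mm in the base frame. The needle passes about 3.6 mm short of it, or 0.029 rad, so the knob needs about 0.13 rad more clockwise. I'll re-grasp at the same yaw.

{"api": "jog_arm", "payload": {"increments": [[1,-0.05,0,0],[1,0,0,0],[1,0,1,0],[1,0,1,0],[0.9,0,1,0],[0,0,1,0],[0,0,1,0],[0,0,1,0],[0,0,1,0],[0,0,1,0]]}}

```text
time_s: 19.0
tcp_pos: [0.535, -0.0662, 0.2402]
ee_rot: [[-0.752, -0.659, 0.0], [-0.659, 0.752, -0.0], [-0.0, -0.0, -1.0]]
wrist_force: [-0.3, -0.1, -0.6]
gripper_width: 0.519
gripper_force: 0.0
```

{"api": "jog_arm", "payload": {"increments": [[0,0,0.6,0],[0,0,0.2,0],[0,0,0,0],[0,0,0,0]]}}

```text
time_s: 19.4
tcp_pos: [0.5359, -0.0658, 0.2256]
ee_rot: [[-0.752, -0.659, 0.002], [-0.659, 0.752, 0.0], [-0.001, -0.001, -1.0]]
wrist_force: [0.2, 0.2, 0.3]
gripper_width: 0.515
gripper_force: 0.0
```

{"api": "jog_arm", "payload": {"increments": [[0,0,0,0],[0,0,0,0],[0,0,0,0],[0,0,0,0],[0,0,0,0],[0,0,0,0],[0,0,0,0],[0,0,0,0]], "grip": 4}}

```text
time_s: 20.2
tcp_pos: [0.5359, -0.0662, 0.225]
ee_rot: [[-0.752, -0.659, 0.001], [-0.659, 0.752, -0.001], [-0.001, -0.001, -1.0]]
wrist_force: [2.1, -4.4, -1.2]
gripper_width: 0.134
gripper_force: 30.0
```

{"api": "jog_arm", "payload": {"increments": [[0,0,0,0.55],[0,0,0,0.55],[0,0,0,0.55],[0,0,0,0],[0,0,0,0]]}}

```text
time_s: 20.7
tcp_pos: [0.536, -0.0663, 0.2249]
ee_rot: [[-0.832, -0.555, 0.001], [-0.555, 0.832, -0.001], [-0.001, -0.001, -1.0]]
wrist_force: [2.5, -5.5, -0.7]
gripper_width: 0.138
gripper_force: 30.0
```

{"api": "jog_arm", "payload": {"increments": [[0,0,0,0],[0,0,0,0],[0,0,-1,0],[0,0,-1,0],[0,0,-1,0],[0,0,-1,0],[0,0,-1,0],[-1,0,-1,0],[-1,0,-1,0],[-1,0,-1,0]], "grip": 45}}

```text
time_s: 21.7
tcp_pos: [0.5854, -0.0318, 0.3856]
ee_rot: [[-0.832, -0.555, -0.001], [-0.555, 0.832, 0.001], [0.0, 0.001, -1.0]]
wrist_force: [-0.3, -0.3, 0.2]
gripper_width: 0.514
gripper_force: 0.0
```

{"api": "jog_arm", "payload": {"increments": [[-1,0,-0.7,0],[-1,0,0,0],[0,0,0,0],[0,0,0,0]]}}

```text
time_s: 22.1
tcp_pos: [0.6183, -0.0099, 0.3978]
ee_rot: [[-0.832, -0.555, -0.002], [-0.555, 0.832, 0.0], [0.002, 0.002, -1.0]]
wrist_force: [-0.8, -0.9, -0.5]
gripper_width: 0.519
gripper_force: 0.0
```

```bash
python3 meas.py w7 | head -6; python3 fit.py w7; python3 - <<'E'
import numpy as np
d=np.load('pics/w7.npz')['stud']
print('       ',' '.join(f'{x:3d}' for x in range(84,124,2)))
for y in range(-54,-88,-2):
  r=int((30-y)*2);print(y,' ',' '.join(f'{int(d[r,2*x].mean()):3d}' for x in range(84,124,2)))
E
```

```text
round_stud 0.77 259 [np.int64(342), np.int64(361), np.int64(162), np.int64(182)] 350.8 171.4
needle_tip 0.94 12019 [np.int64(346), np.int64(555), np.int64(47), np.int64(178)] 485.6 109.1
needle_tip 0.42 229 [np.int64(342), np.int64(361), np.int64(160), np.int64(181)] 350.6 169.7
knob_grip 0.76 1270 [np.int64(299), np.int64(338), np.int64(63), np.int64(104)] 318.5 83.2
knob_grip 0.36 1020 [np.int64(169), np.int64(217), np.int64(19), np.int64(52)] 192.6 35.9
22.1 grey map rows y, cols x (5 mm):
needle -0.5922 y0 0.42 86 86 0.04
11 (np.float32(31.659203), np.float64(105.0), np.float64(-72.5))
11.5 (np.float32(31.404718), np.float64(105.0), np.float64(-71.5))
12 (np.float32(31.255726), np.float64(104.5), np.float64(-71.0))
12.5 (np.float32(31.274303), np.float64(104.5), np.float64(-70.0))
offset of stud centre from needle line (mm, + = needle must go anticlockwise): -1.8910597433911616 rad -0.014820449539910907
         84  86  88  90  92  94  96  98 100 102 104 106 108 110 112 114 116 118 120 122
-54    72  71  71  79 101 124 143 144 125  77  67  76 122 163 170 171 171 171 171 171
-56  
[... 670 characters left out ...]
 147 164 169
-72   159 165 168 167 150 107  98 103  98  95  98  99  90  79  70  74 108 153 169 169
-74   138 144 151 158 145 106  95 101 101 101 101 100  98  97  83  86 123 160 167 169
-76   119 120 126 142 140 105  95  98  98 101  98  95  99 101  99 106 147 165 169 170
-78   118 117 119 127 124 114  99  93  97  96  95  94  94  97 102 126 156 167 168 169
-80   119 120 118 119 119 117 111  99  92  88  88  85  89  97 110 136 162 168 169 170
-82   128 119 119 117 118 117 118 113  96  68  65  66  84 108 121 149 165 169 169 168
-84   140 126 122 119 117 119 117 116  95  57  50  56  87 121 145 166 169 170 169 169
-86   162 156 148 134 119 119 119 117  93  52  47  58  97 142 164 169 170 170 171 170
```

Stud and needle are within about 2 mm, but parallax matters here. I'll put the camera straight above the stud and measure again.

{"api": "jog_arm", "payload": {"increments": [[-0.95,0.46,0,0],[-0.95,0.46,0,0],[-0.95,0.46,0,0],[-0.95,0.46,0,0],[0,0,0,0],[0,0,0,0]]}}

```text
time_s: 22.9
tcp_pos: [0.6619, 0.0637, 0.3981]
ee_rot: [[-0.831, -0.556, -0.001], [-0.556, 0.831, -0.0], [0.001, 0.0, -1.0]]
wrist_force: [0.1, -1.3, -0.3]
gripper_width: 0.517
gripper_force: 0.0
```

```bash
python3 meas.py w8 | head -5; python3 fit.py w8; python3 - <<'E'
from h import *
s=sense();T=np.array(eyes.get_calibration('wrist')['T_tool_cam'])[:3,3];print('cam',np.array(s['tcp_pos'])+np.array(s['ee_rot'])@T)
d=np.load('pics/w8.npz')['stud']
print('       ',' '.join(f'{x:3d}' for x in range(84,124,2)))
for y in range(-54,-88,-2):
  r=int((30-y)*2);print(y,' ',' '.join(f'{int(d[r,2*x].mean()):3d}' for x in range(84,124,2)))
E
```

```text
round_stud 0.82 217 [np.int64(310), np.int64(329), np.int64(91), np.int64(112)] 319.0 102.6
needle_tip 0.77 8949 [np.int64(312), np.int64(525), np.int64(0), np.int64(107)] 449.1 34.8
knob_grip 0.6 860 [np.int64(262), np.int64(303), np.int64(0), np.int64(24)] 282.5 10.4
22.9 grey map rows y, cols x (5 mm):
    0 118  93 146 164 164 165 165 164 163 164 165 164 166 167 160  66 149 167 166 167 167 166 130 132
needle -0.5934 y0 0.34 86 86 0.03
11 (np.float32(27.655428), np.float64(106.0), np.float64(-71.5))
11.5 (np.float32(27.473967), np.float64(105.5), np.float64(-71.0))
12 (np.float32(27.05027), np.float64(105.0), np.float64(-70.0))
12.5 (np.float32(27.677935), np.float64(101.0), np.float64(-78.0))
offset of stud centre from needle line (mm, + = needle must go anticlockwise): -8.476574903317585 rad -0.06642422906154226
cam [0.5900366  0.01556441 0.37930178]
         84  86  88  90  92  94  96  98 100 102 104 106 108 110 112 114 116 118 120 122
-54    76 107 140 153 146 143 143 142 134  88  62  64  93 149 163 164 164 164 165 164
-56    68  73  95 124 146 153 148 144 134  87  64  70  88 
[... 617 characters left out ...]
 142 159 163
-72   139 153 156 159 155 116  94  93  85  84  82  72  73  81  90  96 116 150 161 162
-74   117 122 130 143 151 116  95  94  92  92  92  82  74  69  70  87 123 156 162 160
-76   113 113 113 127 138 114 100  92  94  95  92  89  91  81  77  89 134 159 161 162
-78   112 112 112 116 121 113 107  99  93  93  90  90  92  95  92 110 144 161 162 162
-80   118 113 114 112 111 117 113 108  97  81  84  82  84  97 104 120 151 162 162 162
-82   131 115 113 112 114 114 113 114 103  73  61  63  70 100 120 139 157 163 163 162
-84   147 132 125 119 114 113 111 113 103  62  45  49  66 111 137 157 162 162 162 162
-86   161 159 155 145 121 112 113 112 103  63  47  53  80 129 155 161 162 164 162 162
```

```bash
python3 - <<'E'
from h import *
k=eyes.get_calibration('wrist');R,t=wristRt(sense());P=[.4748,.0625,.217]
def inb(w):
  c,s=np.cos(P[2]),np.sin(P[2]);d=np.array(w)-P[:2];return np.array([c*d[0]+s*d[1],-s*d[0]+c*d[1]])*1000
m=eyes.outline_of('wrist','round_stud')[0]['mask'].astype(np.uint8)
c=cv2.findContours(m,0,cv2.CHAIN_APPROX_NONE)[0];c=max(c,key=len)
for z in(.02,.025):
  q=np.array([inb(ray(k,p.astype(float),z,R,t)) for p in c[:,0]])
  f=lambda p:np.hypot(*(q-p[:2]).T)-p[2]
  o=least_squares(f,[105,-70,12],loss='soft_l1',f_scale=.4);n=np.abs(o.fun);print('contour circle',o.x,np.std(f(o.x)))
  x=o.x;print(' perp',(x[1]-(.34-.6742*x[0]))/np.hypot(1,.6742))
# own edge search: full set of directions, excluding groove and needle, darkest-to-bright radial edges on the 'stud' patch
s=cv2.GaussianBlur(cv2.cvtColor(np.load('pics/w8.npz')['stud'],cv2.COLOR_BGR2GRAY),(3,3),0).astype(np.float32)
E=[]
for a in np.radians(np.r_[-65:-45:3,-15:70:3,160:225:3]):
  rr=np.arange(9,15,.1);v=cv2.remap(s,((105.2+rr*np.cos(a))*2).astype(np.float32)[None],((99.4+0-rr*np.sin(a))*2).astype(np.float32)[None],cv2.INTER_LINEAR)[0]
  g=np.gradient(cv2.GaussianBlur(v[None],(9,1),0)[0]);i=g.argmax();E.append((105.2+rr[i]*np.cos(a),-69.4+rr[i]*np.sin(a)))
E=np.array(E);f=lambda p:np.hypot(*(E-p[:2]).T)-p[2]
o=least_squares(f,[105,-70,12],loss='soft_l1',f_scale=.4);x=o.x;print(x,np.round(o.fun,1).std(),(x[1]-(.34-.6742*x[0]))/np.hypot(1,.6742))
o=least_squares(lambda p:f([*p,12]),[105,-70],loss='soft_l1',f_scale=.4);x=o.x;print(x,(x[1]-(.34-.6742*x[0]))/np.hypot(1,.6742))
E
```

```text
contour circle [108.84640567 -66.95715517   6.69797393] 2.0485578862493345
 perp 5.04714934818216
contour circle [108.75898842 -67.00584357   6.60429399] 2.0196411432141077
 perp 4.957911322192123
[105.22005629 -68.56168972  12.44451806] 1.0970558372785841 1.6895484519872925
[105.24058584 -68.78077542] 1.5193685669447634
```

The needle overshoots the stud centre by about 1.4 mm (0.011 rad). I'll back the knob off through its play in small, checked steps.

{"api": "jog_arm", "payload": {"increments": [[0.98,-0.22,0,0],[0.98,-0.22,0,0],[0.98,-0.22,0,0],[0.98,-0.22,0,0],[0.98,-0.22,0,0],[0.98,-0.22,0,0],[0.98,-0.22,0,0],[0.98,-0.22,0.5,0],[0.98,-0.22,1,0],[0,0,1,0]]}}

```text
time_s: 24.15
tcp_pos: [0.5348, -0.0701, 0.3492]
ee_rot: [[-0.834, -0.552, 0.001], [-0.552, 0.834, 0.0], [-0.001, -0.0, -1.0]]
wrist_force: [0.8, 0.4, -0.8]
gripper_width: 0.515
gripper_force: 0.0
```

{"api": "jog_arm", "payload": {"increments": [[0,0,1,0],[0,0,1,0],[0,0,1,0],[0,0,1,0],[0,0,1,0],[0,0,0.8,0],[0,0,0.4,0],[0,0,0,0]]}}

```text
time_s: 24.95
tcp_pos: [0.5364, -0.0686, 0.224]
ee_rot: [[-0.832, -0.554, -0.002], [-0.554, 0.832, -0.0], [0.002, 0.001, -1.0]]
wrist_force: [-0.5, -0.3, -0.1]
gripper_width: 0.521
gripper_force: 0.0
```

{"api": "jog_arm", "payload": {"increments": [[0,0,0,0],[0,0,0,0],[0,0,0,0],[0,0,0,0],[0,0,0,0],[0,0,0,0],[0,0,0,0],[0,0,0,0]], "grip": 4}}

```text
time_s: 25.75
tcp_pos: [0.5362, -0.0674, 0.2252]
ee_rot: [[-0.832, -0.554, -0.001], [-0.554, 0.832, 0.001], [0.0, 0.002, -1.0]]
wrist_force: [-2.3, 6.1, 4.9]
gripper_width: 0.134
gripper_force: 30.0
```

```bash
cat > sc.py <<'E'
from h import *
k=eyes.get_calibration('scene');P=[.482,.0634,.22]
gx,gy=np.meshgrid(np.arange(.045,.09,.0005),np.arange(-.01,-.08,-.0005))
u=proj(k,b2w(P,np.c_[gx.ravel(),gy.ravel(),0*gx.ravel()+.0375])).astype(np.float32)
im=np.mean([eyes.capture('scene').astype(np.float32).mean(2) for _ in range(6)],0)
g=cv2.remap(im,u[:,0].reshape(gx.shape),u[:,1].reshape(gx.shape),cv2.INTER_CUBIC)
A=[]
for j in range(0,gx.shape[1],3):
  x=gx[0,j];e=int((-.01+x*np.tan(.595))/.0005);lo=max(0,e-14);seg=g[lo:e+15,j];w=np.clip(np.percentile(seg,70)-15-seg,0,None);y=gy[lo:e+15,j]
  A.append((x,(w*y).sum()/w.sum()))
A=np.array(A);p=np.polyfit(*A.T,1);print('scene needle: y at 0.07 =',1000*np.polyval(p,.07),'slope',p[0],'std',1000*np.std(A[:,1]-np.polyval(p,A[:,0])))
E
python3 sc.py;python3 sc.py
```

```text
scene needle: y at 0.07 = nan slope nan std nan
scene needle: y at 0.07 = nan slope nan std nansc.py:10: RuntimeWarning: invalid value encountered in scalar divide
  A.append((x,(w*y).sum()/w.sum()))
sc.py:10: RuntimeWarning: invalid value encountered in scalar divide
  A.append((x,(w*y).sum()/w.sum()))
```

{"api": "jog_arm", "payload": {"increments": [[0,0,0,-0.6],[0,0,0,-0.6],[0,0,0,-0.6],[0,0,0,0],[0,0,0,0]]}}

```text
time_s: 26.85
tcp_pos: [0.5362, -0.0673, 0.2252]
ee_rot: [[-0.744, -0.668, -0.001], [-0.668, 0.744, 0.001], [-0.0, 0.002, -1.0]]
wrist_force: [-2.7, 7.0, 4.5]
gripper_width: 0.134
gripper_force: 30.0
```

```bash
python3 sc.py
```

```text
scene needle: y at 0.07 = nan slope nan std nansc.py:10: RuntimeWarning: invalid value encountered in scalar divide
  A.append((x,(w*y).sum()/w.sum()))
```

```bash
cat >> sc.py <<'E'
cv2.imwrite('pics/sc_last.png',im)
for j in(0,30,60,89): print(gx[0,j],[int(v) for v in g[::5,j]])
E
python3 sc.py
```

```text
scene needle: y at 0.07 = nan slope nan std nan
0.045 [67, 65, 65, 69, 67, 65, 67, 64, 59, 59, 69, 92, 115, 124, 124, 115, 98, 90, 95, 113, 137, 155, 161, 157, 151, 147, 142, 138]
0.06000000000000001 [166, 159, 151, 148, 145, 145, 144, 146, 147, 146, 137, 117, 87, 71, 90, 123, 144, 150, 141, 122, 97, 81, 82, 102, 125, 146, 158, 159]
0.07500000000000002 [147, 144, 143, 145, 143, 143, 142, 142, 143, 145, 146, 146, 144, 143, 139, 123, 93, 71, 90, 129, 157, 167, 161, 145, 120, 90, 76, 83]
0.08950000000000004 [143, 143, 142, 142, 142, 142, 143, 142, 142, 143, 142, 143, 144, 144, 143, 142, 142, 143, 144, 130, 93, 69, 82, 115, 137, 142, 140, 126]sc.py:10: RuntimeWarning: invalid value encountered in scalar divide
  A.append((x,(w*y).sum()/w.sum()))
[ WARN:0@7.310] global loadsave.cpp:1063 imwrite_ Unsupported depth image for selected encoder is fallbacked to CV_8U.
```

```bash
sed -i '/cv2.imwrite/d;/^for j in(0,30/d' sc.py; sed -i 's/np.arange(.045,.09,.0005)/np.arange(.058,.092,.0005)/; s/e=int.*$/e=int((-.01+x*.7)\/.0005);lo=e-12;i=lo+int(np.argmin(g[lo:e+13,j]));lo=i-10;e=i-4;seg=g[lo:i+11,j];w=np.clip(118-seg,0,None);y=gy[lo:i+11,j]/' sc.py; python3 sc.py; python3 sc.py
```

```text
scene needle: y at 0.07 = -49.09803018682638 slope -0.6929138064596277 std 0.19773777969846573
scene needle: y at 0.07 = -49.079163438353554 slope -0.6940454541749962 std 0.1882222034128588
```

{"api": "jog_arm", "payload": {"increments": [[0,0,0,-0.4],[0,0,0,-0.3],[0,0,0,0],[0,0,0,0]]}}

```text
time_s: 28.45
tcp_pos: [0.5362, -0.0673, 0.2252]
ee_rot: [[-0.705, -0.709, -0.001], [-0.709, 0.705, 0.001], [-0.0, 0.002, -1.0]]
wrist_force: [-3.4, 6.9, 3.5]
gripper_width: 0.138
gripper_force: 30.0
```

```bash
python3 sc.py; python3 sc.py
```

```text
scene needle: y at 0.07 = -49.100121068979384 slope -0.6906230831552751 std 0.1767634370100055
scene needle: y at 0.07 = -49.09443610044368 slope -0.6899593069595154 std 0.17370012992033643
```

{"api": "jog_arm", "payload": {"increments": [[0,0,0,-0.4],[0,0,0,-0.3],[0,0,0,0],[0,0,0,0]]}}

```text
time_s: 29.45
tcp_pos: [0.5361, -0.0673, 0.2252]
ee_rot: [[-0.665, -0.747, -0.001], [-0.747, 0.665, 0.001], [-0.0, 0.002, -1.0]]
wrist_force: [-2.5, 7.0, 4.6]
gripper_width: 0.135
gripper_force: 30.0
```

```bash
python3 sc.py
```

```text
scene needle: y at 0.07 = -48.65707786116207 slope -0.6839184905191044 std 0.1261631777545628
```

{"api": "jog_arm", "payload": {"increments": [[0,0,0,-0.33],[0,0,0,0],[0,0,0,0]]}}

```text
time_s: 30.05
tcp_pos: [0.5361, -0.0673, 0.2252]
ee_rot: [[-0.645, -0.764, -0.001], [-0.764, 0.645, 0.001], [-0.0, 0.002, -1.0]]
wrist_force: [-3.8, 7.4, 4.6]
gripper_width: 0.14
gripper_force: 30.0
```

```bash
python3 sc.py
```

```text
scene needle: y at 0.07 = -48.19271029995948 slope -0.6676242445653039 std 0.1527886675671872
```

{"api": "jog_arm", "payload": {"increments": [[0,0,0,0],[0,0,0,0],[0,0,-1,0],[0,0,-1,0],[0,0,-1,0],[0,0,-1,0],[0,0,-1,0],[-1,0,-1,0],[-1,0,-1,0],[-1,0,-1,0]], "grip": 45}}

```text
time_s: 31.35
tcp_pos: [0.5756, -0.0224, 0.3857]
ee_rot: [[-0.645, -0.764, 0.0], [-0.764, 0.645, -0.0], [0.0, -0.0, -1.0]]
wrist_force: [0.4, -0.4, 0.0]
gripper_width: 0.518
gripper_force: 0.0
```

{"api": "jog_arm", "payload": {"increments": [[-1,0,-0.7,0],[-1,0.1,0,0],[-1,0.1,0,0],[-1,0,0,0],[-1,0,0,0],[-0.8,0,0,0],[0,0,0,0],[0,0,0,0]]}}

```text
time_s: 32.15
tcp_pos: [0.647, 0.0689, 0.3972]
ee_rot: [[-0.645, -0.765, -0.003], [-0.765, 0.645, -0.001], [0.002, 0.002, -1.0]]
wrist_force: [0.7, -0.6, -0.2]
gripper_width: 0.516
gripper_force: 0.0
```

```bash
python3 sc.py; python3 meas.py w9 | head -3; python3 fit.py w9|head -1; python3 - <<'E'
from h import *
s=sense();T=np.array(eyes.get_calibration('wrist')['T_tool_cam'])[:3,3];print('cam',np.array(s['tcp_pos'])+np.array(s['ee_rot'])@T)
d=np.load('pics/w9.npz')['stud']
print('       ',' '.join(f'{x:3d}' for x in range(88,124,2)))
for y in range(-54,-86,-2):
  r=int((30-y)*2);print(y,' ',' '.join(f'{int(d[r,2*x].mean()):3d}' for x in range(88,124,2)))
k=eyes.get_calibration('wrist');R,t=wristRt(s);g=lambda u,z:ray(k,np.array(u),z,R,t)
for n in('lever_post','lever'):
  for c in('scene','top','wrist'):
    print(n,c,[(np.round(q['centre'],3).tolist(),round(q['conf'],2)) for q in eyes.spot_in(c,n)][:2])
E
```

```text
scene needle: y at 0.07 = -48.24524996018721 slope -0.6592592635329969 std 0.07024963645052225
round_stud 0.68 217 [np.int64(318), np.int64(336), np.int64(100), np.int64(121)] 326.9 109.9
needle_tip 0.92 13844 [np.int64(319), np.int64(544), np.int64(0), np.int64(130)] 477.5 64.2
knob_grip 0.57 930 [np.int64(298), np.int64(339), np.int64(0), np.int64(27)] 318.9 11.4
needle -0.5833 y0 0.49 86 86 0.05
cam [0.59148415 0.00437056 0.37933596]
         88  90  92  94  96  98 100 102 104 106 108 110 112 114 116 118 120 122
-54    94 129 153 155 151 148 142  97  62  64  90 146 166 169 170 169 171 170
-56    71  83 111 141 152 153 142  97  70  74  85 134 155 164 170 171 170 171
-58    70  70  74  94 129 152 145 113 111 116 110 132 147 157 165 170 169 170
-60    91  73  71  72  83 106 120 125 132 134 131 136 140 148 157 167 169 169
-62   145 113  84  73  71  75  84 105 125 135 135 134 136 140 149 155 163 169
-64   166 157 131  92  72  71  73  76  97 118 130 132 131 131 140 149 156 163
-66   168 168 162 132  90  74  69  73  73  93 122 124 123 119 131 147 152 158
-68   168 167 164 141 104  81  73
[... 240 characters left out ...]
99  98  97  87  79  82 127 160 167 168
-76   118 118 120 116 104 101  97  97  97  96  94  98  93 100 140 166 167 169
-78   118 117 117 118 114 105  98  96  96  91  92  97 101 114 148 165 168 167
-80   117 118 118 117 117 115 104  91  89  89  87 101 110 124 154 167 170 168
-82   120 118 118 118 119 118 113  74  64  65  71 106 124 145 163 169 168 168
-84   134 123 119 119 116 118 109  68  50  52  65 112 139 163 168 169 169 168
lever_post scene [([0.486, 0.201, 0.044], 0.49)]
lever_post top [([0.463, 0.209, 0.04], 0.64)]
lever_post wrist [([0.471, 0.204, 0.04], 0.85)]
lever scene [([0.488, 0.204, 0.041], 0.61)]
lever top [([0.466, 0.204, 0.043], 0.64)]
lever wrist [([0.47, 0.205, 0.038], 0.92)]
```

The needle now passes within about 0.3 mm of the stud's centre. Next is the lever. I'll use yaw 90° so the gripper body and camera stay away from the mirror.

{"api": "jog_arm", "payload": {"increments": [[-0.03,0.97,0,0],[-0.04,0.97,0,0],[-0.03,0.97,0,0],[-0.04,0.97,0,0],[-0.03,0.97,0,0],[-0.04,0.97,0,0],[-0.03,0.97,0,0],[-0.04,0.97,0,0],[-0.03,0.97,0,0],[-0.04,0.97,0,0]]}}

```text
time_s: 33.95
tcp_pos: [0.5027, 0.1997, 0.3989]
ee_rot: [[-0.645, -0.765, 0.0], [-0.765, 0.645, 0.0], [-0.0, -0.0, -1.0]]
wrist_force: [0.7, 0.2, 0.3]
gripper_width: 0.515
gripper_force: 0.0
```

{"api": "jog_arm", "payload": {"increments": [[0,0,0,-1],[0,0,0,-1],[0,0,0,-1],[0,0,0,-1],[0,0,0,-1],[0,0,0,-1],[0,0,0,-1],[0,0,0,-1],[0,0,0,-1],[0,0,0,-1]]}}

```text
time_s: 34.95
tcp_pos: [0.5033, 0.1992, 0.3988]
ee_rot: [[0.103, -0.995, 0.0], [-0.995, -0.103, 0.0], [-0.0, -0.0, -1.0]]
wrist_force: [-0.4, -0.3, 0.6]
gripper_width: 0.518
gripper_force: 0.0
```

{"api": "jog_arm", "payload": {"increments": [[0,0,0,-1],[0,0,0,-1],[0,0,0,-1],[0,0,0,-1],[0,0,0,-1],[0,0,0,-1],[0,0,0,-1],[0,0,0,-1],[0,0,0,-1],[0,0,0,-1]]}}

```text
time_s: 35.95
tcp_pos: [0.5033, 0.1992, 0.3989]
ee_rot: [[0.785, -0.619, 0.0], [-0.619, -0.785, 0.0], [0.0, -0.0, -1.0]]
wrist_force: [0.3, -0.8, 0.5]
gripper_width: 0.516
gripper_force: 0.0
```

{"api": "jog_arm", "payload": {"increments": [[0,0,0,-1],[0,0,0,-1],[0,0,0,-1],[0,0,0,-1],[0,0,0,-1],[0,0,0,-1],[0,0,0,-1],[0,0,0,-1],[0,0,0,-1],[0,0,0,-1]]}}

```text
time_s: 36.95
tcp_pos: [0.5033, 0.1992, 0.3988]
ee_rot: [[0.991, 0.132, 0.0], [0.132, -0.991, 0.0], [0.0, -0.0, -1.0]]
wrist_force: [0.9, 0.7, -0.3]
gripper_width: 0.518
gripper_force: 0.0
```

{"api": "jog_arm", "payload": {"increments": [[0,0,0,-1],[0,0,0,-1],[0,0,0,-1],[0,0,0,-1],[0,0,0,-1],[0,0,0,-1],[0,0,0,-1],[0,0,0,-1],[0,0,0,-1],[0,0,0,-1]]}}

```text
time_s: 37.95
tcp_pos: [0.5033, 0.1992, 0.3989]
ee_rot: [[0.596, 0.803, 0.0], [0.803, -0.596, 0.0], [0.0, 0.0, -1.0]]
wrist_force: [1.0, -0.2, 0.3]
gripper_width: 0.518
gripper_force: 0.0
```

{"api": "jog_arm", "payload": {"increments": [[0,0,0,-1],[0,0,0,-1],[0,0,0,-1],[0,0,0,-1],[0,0,0,-1],[0,0,0,-1],[0,0,0,-1],[0,0,0,-1],[0,0,0,0],[0,0,0,0]]}}

```text
time_s: 38.95
tcp_pos: [0.5033, 0.1992, 0.3988]
ee_rot: [[0.004, 1.0, 0.0], [1.0, -0.004, 0.0], [0.0, 0.0, -1.0]]
wrist_force: [0.0, 0.1, -0.3]
gripper_width: 0.523
gripper_force: 0.0
```

```bash
python3 - <<'E'
from h import *
s=sense();print(s['joints'],s['tcp_pos'],s['ee_rot'])
im=eyes.capture('wrist');cv2.imwrite('pics/w10.png',im)
k=eyes.get_calibration('wrist');R,t=wristRt(s)
print(proj(k,[[*s['tcp_pos'][:2],.07],[*s['tcp_pos'][:2],.035],[.4435,.2097,.045],[.4859,.2521,.07]],R,t))
for d in eyes.outline_of('wrist','lever_post')[:2]:
  ys,xs=np.where(d['mask']);print(d['conf'],xs.min(),xs.max(),ys.min(),ys.max())
h=cv2.cvtColor(im,cv2.COLOR_BGR2HSV);m=(h[...,1]>120)
for y in range(120,236,4): 
  x=np.where(m[y,260:400])[0]+260
  print(y,''.join('#' if m[y,c] else '.' for c in range(230,400,2)))
E
```

```text
[ 3.87652673e+01  1.41616571e+01 -1.18884360e+01 -1.75462601e-03
 -6.39389491e+01  1.41014068e+02] [0.50330706 0.19922557 0.39882956] [[ 3.86476646e-03  9.99992523e-01  1.31896925e-04]
 [ 9.99992522e-01 -3.86478508e-03  1.41198721e-04]
 [ 1.41707418e-04  1.31350239e-04 -9.99999981e-01]]
[[321.68586698 184.93159006]
 [321.5784931  176.77299773]
 [266.78582353 169.83992647]
 [303.68545585 132.60885074]]
0.56 258 328 159 185
120 .....................................................................................
124 .....................................................................................
128 .....................................................................................
132 .....................................................................................
136 .....................................................................................
140 .....................................................................................
144 .....................................................................................
148 ........................................
[... 1235 characters left out ...]
......................................................................
208 .....................................................................................
212 .....................................................................................
216 .....................................................................................
220 .....................................................................................
224 .....................................................................................
228 .....................................................................................
232 .....................................................................................
```

{"api": "jog_arm", "payload": {"increments": [[0.15,0,1,0],[0,0,1,0],[0,0,1,0],[0,0,1,0],[0,0,1,0],[0,0,1,0],[0,0,1,0],[0,0,1,0],[0,0,0.5,0],[0,0,0.25,0]]}}

```text
time_s: 40.05
tcp_pos: [0.5033, 0.2022, 0.2229]
ee_rot: [[0.003, 1.0, -0.001], [1.0, -0.003, -0.001], [-0.001, -0.001, -1.0]]
wrist_force: [0.3, 0.3, 1.3]
gripper_width: 0.517
gripper_force: 0.0
```

{"api": "jog_arm", "payload": {"increments": [[0,0,0,0],[0,0,0,0],[0,0,0,0],[0,0,0,0],[0,0,0,0],[0,0,0,0],[0,0,0,0]], "grip": 5}}

```text
time_s: 40.75
tcp_pos: [0.5043, 0.2023, 0.2244]
ee_rot: [[0.002, 1.0, 0.003], [1.0, -0.002, 0.001], [0.001, 0.003, -1.0]]
wrist_force: [4.0, -1.8, -0.8]
gripper_width: 0.139
gripper_force: 30.0
```

{"api": "jog_arm", "payload": {"increments": [[0.35,0.02,0,0],[0.35,-0.03,0,0],[0.35,-0.06,0,0],[0.34,-0.11,0,0]]}}

```text
time_s: 41.15
tcp_pos: [0.5011, 0.2299, 0.2246]
ee_rot: [[0.001, 1.0, 0.003], [1.0, -0.001, 0.0], [0.0, 0.003, -1.0]]
wrist_force: [6.8, -3.7, 0.1]
gripper_width: 0.139
gripper_force: 30.0
```

{"api": "jog_arm", "payload": {"increments": [[0.33,-0.15,0,0],[0.3,-0.19,0,0],[0.28,-0.21,0,0],[0.26,-0.25,0,0],[0,0,0,0],[0,0,0,0]]}}

```text
time_s: 41.75
tcp_pos: [0.485, 0.2558, 0.2246]
ee_rot: [[-0.0, 1.0, 0.006], [1.0, 0.0, 0.006], [0.006, 0.006, -1.0]]
wrist_force: [4.9, 5.7, -4.2]
gripper_width: 0.139
gripper_force: 30.0
```

{"api": "jog_arm", "payload": {"increments": [[0,0,0,0],[0,0,0,0],[0,0,0,0],[0,0,-1,0],[0,0,-1,0],[0,0,-1,0],[0,0,-1,0],[0,0,-1,0],[-1,0,-1,0],[-1,0,-1,0]], "grip": 45}}

```text
time_s: 42.75
tcp_pos: [0.4833, 0.2128, 0.3642]
ee_rot: [[0.002, 1.0, -0.001], [1.0, -0.002, -0.001], [-0.001, -0.001, -1.0]]
wrist_force: [0.5, 0.6, -0.0]
gripper_width: 0.517
gripper_force: 0.0
```

{"api": "jog_arm", "payload": {"increments": [[-1,0,-1,0],[0,0,-0.7,0],[0,0,0,0],[0,0,0,0]]}}

```text
time_s: 43.15
tcp_pos: [0.4833, 0.1932, 0.3972]
ee_rot: [[0.003, 1.0, -0.001], [1.0, -0.003, -0.0], [-0.0, -0.001, -1.0]]
wrist_force: [-1.4, -0.2, -1.2]
gripper_width: 0.517
gripper_force: 0.0
```

```bash
python3 sc.py; python3 - <<'E'
from h import *
s=sense();print(s['time_s'],s['tcp_pos'],s['wrist_force'])
im=eyes.capture('wrist');cv2.imwrite('pics/w11.png',im)
k=eyes.get_calibration('wrist');R,t=wristRt(s)
h=cv2.cvtColor(im,cv2.COLOR_BGR2HSV);m=(h[...,1]>120).astype(np.uint8)
print('proj pivot(.045), post top start, post top locked',proj(k,[[.444,.2115,.045],[.5033,.205,.07],[.4841,.2563,.07]],R,t).round(0).tolist())
x0,y0=220,40
for y in range(y0,230,4): print(y,''.join('#' if m[y,c] else '.' for c in range(x0,400,2)))
E
```

```text
scene needle: y at 0.07 = -48.24047307097923 slope -0.659199624868148 std 0.06297228079644418
43.45 [0.48365483 0.19368394 0.39688033] [-0.43328031  0.1212259   0.00905756]
proj pivot(.045), post top start, post top locked [[285.0, 163.0], [342.0, 174.0], [323.0, 122.0]]
40 .....................#...........#........................................................
44 .............................................#............................................
48 ...................................#.....#................................................
52 .................................#........................................................
56 ........................#...#.............................................................
60 ........................#.................................................................
64 ..........................................................................................
68 ..........................................................................................
72 .........................................................................
[... 3016 characters left out ...]
...................................
204 ..........................................................................................
208 ..........................................................................................
212 ..........................................................................................
216 ..........................................................................................
220 ..........................................................................................
224 ..........................................................................................
228 ..........................................................................................
```

The lever sits in the pip notch, the needle hasn't moved, and the arm is clear, so I'm handing in.

```bash
python3 -c "
from station import r
print(r.finish_job())"
```

```text
the job is handed in; nothing more can be done
None
```

The job is handed in at about 43 s: I measured the needle within about 0.3 mm of the round stud's middle, then threw the lever into the pip notch. The needle's reading did not change when the lever went over, and I kept the gripper clear of the mirror, needle, lipsticks, palette and comb, though I did not photograph the bystanders again at the end.

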